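# Load a timber washer on the stock post with the washer fork

## Task

With the washer fork, lift the big washer out of the plywood rack from below and carry it level on the tines to the upright post. Lower it over the post until the fork itself rests gently on the sprung pad, then draw the fork straight out while it keeps resting on the pad, so that the post holds the washer back and leaves it flat on the pad. Lay the fork flat on the bench clear of post and rack; never touch the washer with the gripper, do not press hard on the post or pad, and leave the other things alone.

Things in the scene. Friction and masses are not known exactly. Their poses are not given: they have to be found in the camera images.
- fork_grip (a point): Washer fork: flat steel plate 3 mm thick with an upright square wooden grip, loose, 250 g, lying on the bench. This point is the centre of the grip, 38 mm above the plate's underside. x points to the tips of the tines, z up the grip. Grip 24 x 24 mm in plan, from 3 to 73 mm above the underside. Carry the washer with its centre 70 to 85 mm ahead (x) of this point.
- fork: The same fork, same axes; origin at the plate's underside straight below the grip's centre. Plate 44 mm wide, from x = -30 mm to the tips at x = 115 mm; from x = 35 mm on it is two tines, each 10 mm wide, with a 24 mm slot between, open at the tips.
- washer_center (a point): Centre of a big flat steel washer, loose, about 100 g: outside 70 mm, hole 22 mm, 4 mm thick; z is its axis. It starts lying flat across the two runners of the rack, within 8 mm of the rack's centre.
- washer: The same washer; origin at the centre of its underside.
- rack: Fixed plywood rack 90 mm long (its x), 92 mm wide: base 6 mm thick, two runners 16 mm wide along x, tops 30 mm above the bench. Between them a channel 60 mm wide, open at both ends, so there is 24 mm of height under the washer, where the fork goes in along x, best from the robot's side (-x). Origin at the centre of the underside.
- fixture: Fixed stock post: round base 84 mm across, 12 mm high; upright post 16 mm thick. A collar on the post carries a round sprung pad 60 mm across, 4 mm thick; its top is 30 to 66 mm above the bench, different each time and not reported. The pad starts to give at 1.5 N and is on its stop, 4 mm down, at 7.5 N; 2 to 7 N is gentle, over 15 N too hard. Origin under the base's centre, z up.
- post_top (a point): The tip of that post, on its axis, 100 mm above the bench. The tip tapers: 6 mm across at the top, the full 16 mm from 10 mm below the top.
- screw_box: Bystander: lidded clear plastic box of brass screws, 78 x 58 x 44 mm, loose; origin at the centre of its underside.
- screwdriver: Bystander: screwdriver 200 mm long, loose, lying along its x.
- offcut: Bystander: loose wood offcut 110 x 45 x 35 mm; origin at the centre of its underside.
There are look-alikes about, which are no part of the job. Leave any pink look-alike of the fork alone. There is more than one size of the fixture; the job needs the middle-sized.

How it is judged:
By the outcome, as a careful person would: the job done as asked, in the order asked, and still so for the second after the job is handed in, with the robot touching nothing.
It also fails if it takes over 72 s, if anything falls off the work surface, if the arm or the gripper's body presses on something with over 40 N, if the wrist force passes 120 N, or if a joint passes its speed limit or range.

## Robot

A 6-joint arm with a two-finger parallel gripper is mounted at the origin on the work surface. World frame = base frame: x ahead of the robot, y to its left, z up, the work surface at z = 0. Lengths are in m, angles in degrees, forces in N, time in s.
With the tool pointing down it reaches from about 0.4 to 0.825 m from the base axis. Payload 7 kg.
Tool frame: the origin (TCP) lies at the very end of the fingers, on their centre line; the grasp point (between the pads) lies 19 mm behind it (r.grasp_offset is the z of the grasp point in the tool frame, in m); z points along the fingers, y is the direction in which the jaws open and shut (so a half turn about z gives the same grasp; the last joint's range is limited). The gripper opens to 88 mm and grips with 3 to 60 N. Pads are 19 mm wide; open, the fingers measure 130 mm over their backs; the gripper's body (78 mm by 193 mm) begins 47 mm behind the grasp point.
Start: joints at [-49.956, 20.546, 0.682, 0, -70.136, -16.507], TCP at [0.27, -0.619, 0.227] pointing down, gripper open.
Joint ranges: [-176.03, 176.03], [-82.01, 121.73], [-58.28, 71.71], [-173.87, 95.51], [-174.79, -0.11], [-173.66, 173.66]. Speed limits (degrees/s): [136.94, 136.94, 172.46, 180, 180, 180].

## Interface

Orientations are given as [roll, pitch, yaw] about the fixed x, y, z axes, in that order (R = Rz(yaw) Ry(pitch) Rx(roll)).
In Python, from plant import r gives the robot as it stands.
- The arm moves only by the tool carry_out, never from a script. Its argument "plan" is a list of rows, each a list of 6 numbers: the shift along the world's x, y, z in m, then the turn, a rotation vector about the world's x, y, z in rad. In form: [[tx, ty, tz, wx, wy, wz], ...]. A call has 1 to 12 rows; each row shifts and turns the pose as measured when the row begins; what a row does not reach is not made up. A row lasts 1/12 s, in which the tool goes at most 41.7 mm and 7.16 degrees, less where a joint would pass 70% of its speed; a pose out of reach is approached as far as the arm can. A call with a gripper value outside its range is refused whole. "fingers" is the closure, from -1 (fully open) to 1 (shut), set as the call begins (left out, the last holds). The fingers move at their own pace and stop on an object; "force" is the grip in N (left out, the last holds). Time passes only in rows, so rows that do not move let the fingers close. It gives the time, the measured TCP pose, the force and the opening at its end, in the units of the state.
- r.get_state(): the state, without advancing time (a new reading comes with each control period).
- r.capture(name): name is "scene" or "top"; returns the picture (384x512x3 uint8, red, green, blue); there is no depth.
- r.camera_model(name): a dict with "fov_y" (degrees; the focal length in pixels is half the picture's height over the tangent of half this angle, whatever the lens; pixels are square), "cx", "cy" (the principal point, pixels), "R" (3x3) and "t" (3): a world point X has camera coordinates R X + t. Camera axes: x right, y down, z forward; pixel columns grow to the right and rows downward; lengths in m; the calibration is good to about 2 mm. A picture is of the moment at which its call begins. camera_model takes no time and is no camera call.
- r.close_job(): hands the job in, once; it reports no verdict.
The state is a dict: "time_s": time; "joints": joint angles; "qd": joint speeds; "joint_torque": joint torques, N m; "tcp_pos": TCP position; "eef_rot": TCP orientation; "contact_force": force on the tool from outside, world axes, zero at the start; "moment": the same for the moment, N m; "gripper_width": finger opening in m.
Only numpy, scipy, OpenCV 4.12 (cv2) and the standard library are available. Lean on these libraries where they do the work, as an engineer would, in place of code of your own. Each camera call takes 0.05 s, during which the arm holds its last target.

## Working session

There is one attempt and no reset: what is moved stays moved. The work goes in short steps, Python scripts to look and compute and a tool call to move; the robot and the scene stay as the last step left them, time stands still between calls to the robot, and variables do not carry over. Pictures are saved under pics/ and viewed, and the job is handed in when it is done.

Besides the shell and the picture viewer there is one more tool, called after "Emit:" as name([rows], argument=value, ...), one row to a line, values as JSON. carry_out: Moves the arm, as the interface text tells. Its arguments: {"type":"object","properties":{"plan":{"type":"array"},"fingers":{"type":"number"},"force":{"type":"number"}},"required":["plan"]}

```bash
mkdir -p pics; ls; python3 - <<'E'
from plant import r
import cv2
s=r.get_state(); print(s)
for n in ("scene","top"):
    im=r.capture(n); cv2.imwrite(f"pics/{n}0.png",im[:,:,::-1]); 
    print(r.camera_model(n))
print(r.grasp_offset)
E
```

```text
pics
{'time_s': 0.0, 'joints': array([-4.99553513e+01,  2.05911146e+01,  6.32994326e-01, -1.86459795e-02,
       -7.01347115e+01, -1.65062510e+01]), 'qd': array([ 0.02103108, -0.1346123 , -0.14234256,  0.04308073,  0.06919582,
       -0.05397621]), 'joint_torque': array([-2.79102887e-04, -5.82721245e+01,  2.93045962e+01,  6.99710727e+00,
        6.85335224e-03, -1.41516525e-04]), 'tcp_pos': array([ 0.26933667, -0.61840665,  0.22562501]), 'eef_rot': array([ 1.79906013e+02, -9.57175696e-03, -1.56467945e+02]), 'contact_force': array([-0.80786421,  0.10671397,  0.01533486]), 'moment': array([-0.01778192, -0.01303868, -0.05366846]), 'gripper_width': 0.0875449349520973}
{'fov_y': 55.19547126756943, 'cx': 256.31376519184676, 'cy': 196.99930134013604, 'R': array([[ 0.08530604,  0.99631508,  0.00889579],
       [ 0.80783549, -0.06393654, -0.58592998],
       [-0.58320211,  0.0571697 , -0.81031286]]), 't': array([-0.04861461, -0.36326015,  1.46618998])}
{'fov_y': 42.65677782704476, 'cx': 264.5436334247223, 'cy': 193.34816900758202, 'R': array([[-2.79488674e-02, -9.99600026e-01, -4.31851050e-03],
       [-9.89762125e-01,  2.82781893e-02, -1.39897394e-01],
       [ 1.39963558e-01,  3.64324412e-04, -9.90156588e-01]]), 't': array([0.01798236, 0.55205126, 1.22315372])}
-0.0188
```

View pics/scene0.png

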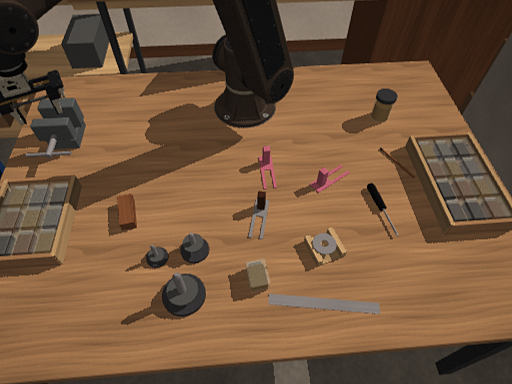

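View pics/top0.png

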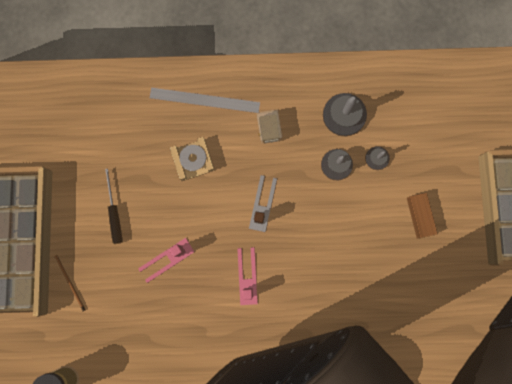

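```bash
cat > h.py <<'E'
import numpy as np, cv2
from plant import r
def cam(n):
    m=r.camera_model(n); f=192/np.tan(np.radians(m['fov_y']/2)); return f,m['cx'],m['cy'],np.array(m['R']),np.array(m['t'])
def ray(n,u,v):
    f,cx,cy,R,t=cam(n); d=R.T@np.array([(u-cx)/f,(v-cy)/f,1]); return -R.T@t,d
def plane(n,u,v,z):
    o,d=ray(n,u,v); return o+d*(z-o[2])/d[2]
def proj(n,X):
    f,cx,cy,R,t=cam(n); c=R@np.array(X)+t; return np.array([cx+f*c[0]/c[2],cy+f*c[1]/c[2]])
def tri(a,b):
    (o1,d1),(o2,d2)=ray("scene",*a),ray("top",*b)
    d1=d1/np.linalg.norm(d1);d2=d2/np.linalg.norm(d2)
    s=np.linalg.lstsq(np.c_[d1,-d2],o2-o1,rcond=None)[0]
    p,q=o1+s[0]*d1,o2+s[1]*d2; return (p+q)/2,np.linalg.norm(p-q)
def crop(im,box,k,out):
    x0,y0,x1,y1=box; c=cv2.resize(im[y0:y1,x0:x1],None,fx=k,fy=k,interpolation=cv2.INTER_CUBIC)
    for i in range(x0,x1):
        if i%10==0: cv2.putText(c,str(i),((i-x0)*k,10),0,.35,(0,255,255),1); cv2.line(c,((i-x0)*k,12),((i-x0)*k,18),(0,255,255),1)
    for i in range(y0,y1):
        if i%10==0: cv2.putText(c,str(i),(0,(i-y0)*k+4),0,.35,(0,255,255),1)
    cv2.imwrite(out,c)
E
python3 - <<'E'
from h import *
t=cv2.imread("pics/top0.png"); s=cv2.imread("pics/scene0.png")
crop(t,(160,75,290,165),6,"pics/t_a.png")
crop(t,(235,85,400,245),4,"pics/t_b.png")
crop(s,(135,180,355,320),3,"pics/s_a.png")
print(proj("top",r.get_state()['tcp_pos']),proj("scene",r.get_state()['tcp_pos']))
E
```

```text
[562.14799214 305.43737225] [ 40.8877748  116.73175528]
```

View pics/t_a.png

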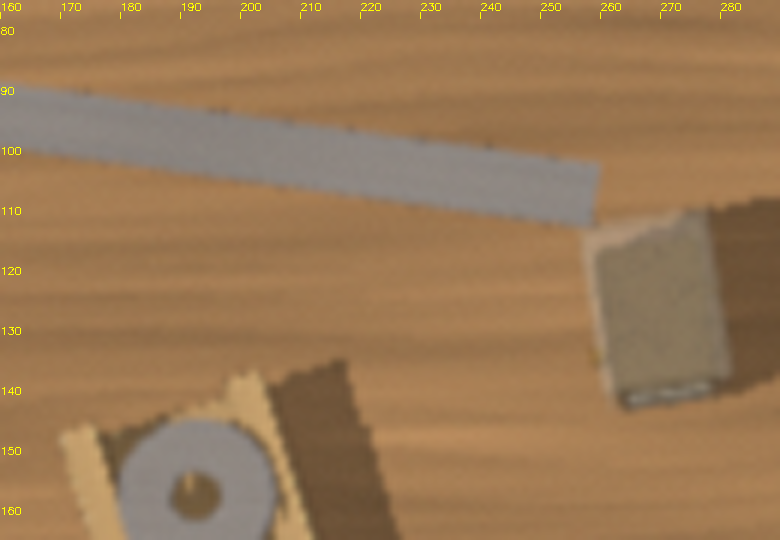

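View pics/t_b.png

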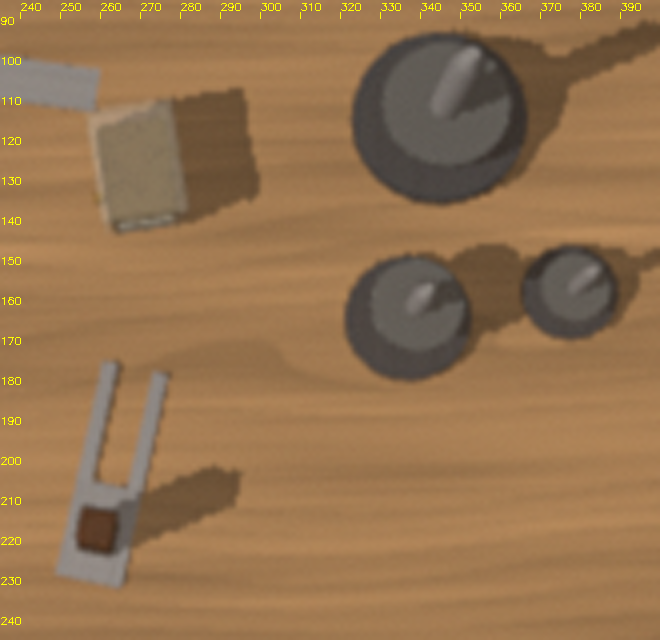

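View pics/s_a.png

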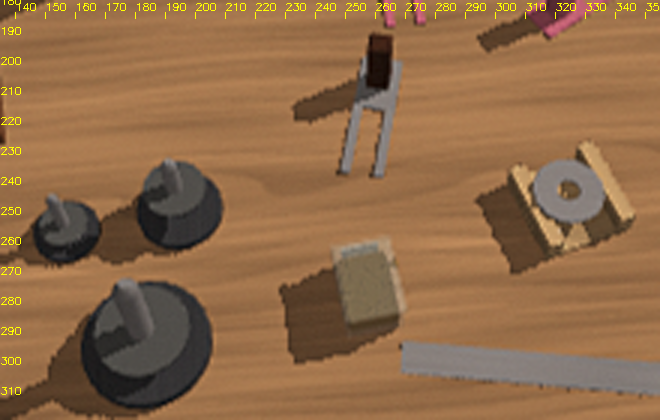

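```bash
python3 - <<'E'
from h import *
np.set_printoptions(precision=4,suppress=True)
for n in("top","scene"): print(n,ray(n,0,0)[0])
P=lambda u,v,z:plane("top",u,v,z)
S=lambda u,v,z:plane("scene",u,v,z)
t=cv2.imread("pics/top0.png"); s=cv2.imread("pics/scene0.png")
# grey mask (low sat)
for n,im,boxes in (("top",t,{"fork":(240,168,285,236),"washer":(170,135,215,185),"mid":(316,142,356,186)}),("scene",s,{"fork":(245,185,275,242),"washer":(308,228,340,258),"mid":(178,225,212,266)})):
    hsv=cv2.cvtColor(im,cv2.COLOR_BGR2HSV)
    for k,(x0,y0,x1,y1) in boxes.items():
        sub=hsv[y0:y1,x0:x1]; 
        if k=="mid": m=(sub[...,1]<70)
        else: m=(sub[...,1]<60)&(sub[...,2]>105)
        m=m.astype(np.uint8)
        nn,l,st,c=cv2.connectedComponentsWithStats(m); i=1+np.argmax(st[1:,4])
        m=(l==i).astype(np.uint8)
        cs,_=cv2.findContours(m,cv2.RETR_EXTERNAL,cv2.CHAIN_APPROX_NONE); c_=max(cs,key=len)
        print(n,k,st[i,4],"centroid",c[i]+[x0,y0],"minrect",cv2.minAreaRect(c_+np.array([x0,y0])),"ell",cv2.fitEllipse(c_+np.array([x0,y0])))
        cv2.imwrite(f"pics/m_{n}_{k}.png",cv2.resize(m*255,None,fx=6,fy=6,interpolation=0))
# post tips guess
print(tri((191.5-0,233.5),(343,157)))
E
```

```text
top [0.3757 0.0019 1.2884]
scene [ 1.1527 -0.0586  0.9757]
top fork 452 centroid [261.3695 205.7235] minrect ((262.4748229980469, 203.1144561767578), (16.48575782775879, 54.43815994262695), 12.407419204711914) ell ((262.73681640625, 201.93594360351562), (15.886552810668945, 70.69377899169922), 12.540583610534668)
top washer 486 centroid [192.2634 157.3498] minrect ((192.5, 157.5), (25.0, 25.0), 90.0) ell ((192.27197265625, 157.34732055664062), (24.85976791381836, 25.704601287841797), 55.99014663696289)
top mid 727 centroid [336.619 164.044] minrect ((336.5, 164.0), (30.0, 29.0), 90.0) ell ((336.59912109375, 164.04364013671875), (29.47410011291504, 29.626461029052734), 84.75680541992188)
scene fork 225 centroid [259.56   220.0489] minrect ((258.6159973144531, 218.11196899414062), (13.953065872192383, 38.63925552368164), 10.30484676361084) ell ((257.8974304199219, 224.35198974609375), (12.647819519042969, 47.92644119262695), 14.378987312316895)
scene washer 343 centroid [324.207  243.2799] minrect ((324.2500305175781, 243.25003051757812), (23.33452033996582, 19.798988342285156), 45.0) ell ((324.2224426269531, 243.24319458007812), (19.39857292175293, 23.232769012451172), 114.35279846191406)
scene mid 633 centroid [194.0363 248.1627] minrect ((193.25, 248.75003051757812), (28.284271240234375, 27.577163696289062), 45.0) ell ((194.05615234375, 248.11358642578125), (27.062772750854492, 28.24249839782715), 178.11578369140625)
(array([ 0.6292, -0.1894,  0.0972]), np.float64(0.009030415358905294))
```

```bash
python3 - <<'E'
from h import *
np.set_printoptions(precision=4,suppress=True)
P=lambda u,v,z:plane("top",u,v,z)
S=lambda u,v,z:plane("scene",u,v,z)
a,b=P(267.2,176.3,.003),P(256.1,229.3,.003); print("top fork",a,b,np.linalg.norm(a-b),np.degrees(np.arctan2(*(a-b)[1::-1])))
print("washer top/scene",P(192.3,157.35,.034),S(324.2,243.25,.034))
print("base top/scene",P(336.6,164.04,.010),S(194.05,248.1,.010))
for n in("top","scene"): print(n,"base proj",proj(n,[0,0,0]))
f,cx,cy,R,t=cam("top"); print(f)
# rack corners in top
crop(cv2.imread("pics/top0.png"),(162,125,222,190),9,"pics/t_r.png")
crop(cv2.imread("pics/scene0.png"),(295,220,355,275),9,"pics/s_r.png")
crop(cv2.imread("pics/top0.png"),(312,140,400,186),8,"pics/t_f.png")
crop(cv2.imread("pics/scene0.png"),(140,222,222,275),9,"pics/s_f.png")
E
```

```text
top fork [ 0.6029 -0.0059  0.003 ] [0.4632 0.0271 0.003 ] 0.1435274897789136 -13.304544182477251
washer top/scene [0.6531 0.1879 0.034 ] [0.6557 0.1903 0.034 ]
base top/scene [ 0.6293 -0.1904  0.01  ] [ 0.6281 -0.189   0.01  ]
top base proj [271.7729 415.2848]
scene base proj [244.1352 105.9985]
491.73448641136105
```

View pics/t_r.png

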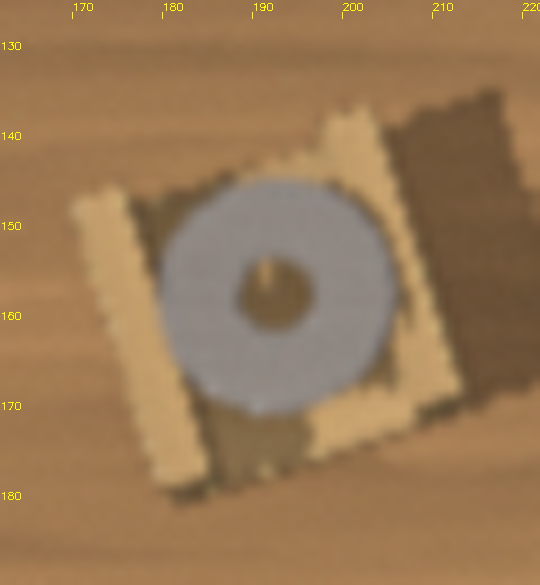

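View pics/s_r.png

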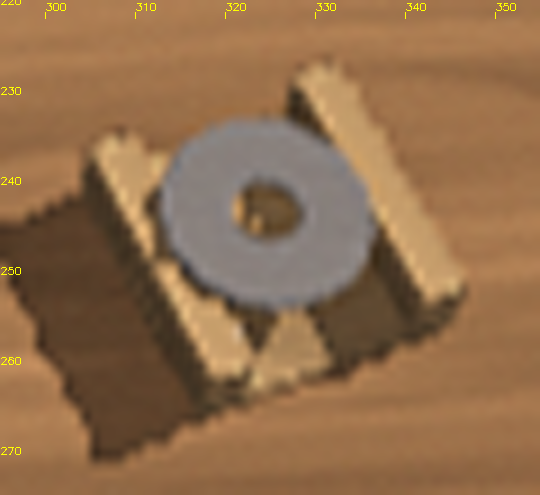

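View pics/t_f.png

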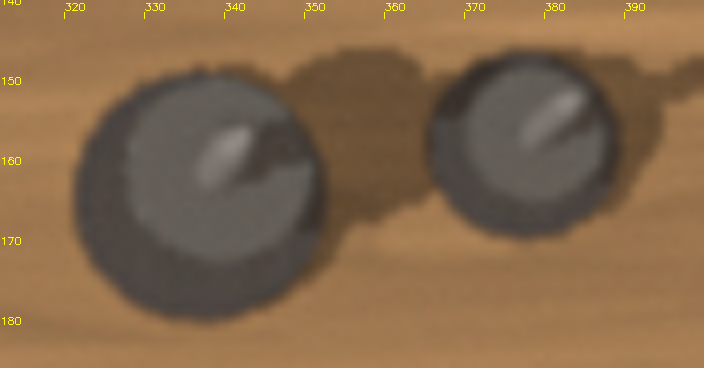

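View pics/s_f.png

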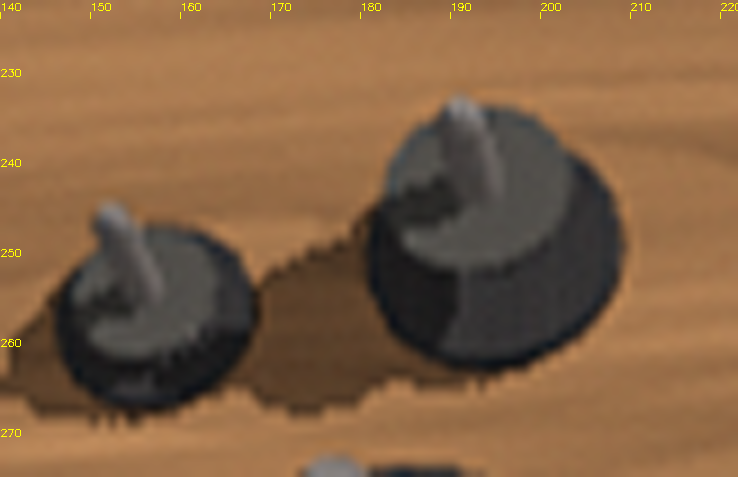

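Candidates: forks at top (260,215) are grey steel, while (248,290) and (177,250) are pink, so I want the grey one. Fixtures at top are (345,115) large, (337,163) middle and (377,157) small, with base widths of about 44, 31 and 24 px, so I want (337,163). The crops confirm both. Next I move above the fork.

Emit:
carry_out([
  [0.012, 0.034, 0, 0, 0, -0.05],
  [0.012, 0.034, 0, 0, 0, -0.05],
  [0.012, 0.034, 0, 0, 0, -0.05],
  [0.012, 0.034, 0, 0, 0, -0.05],
  [0.012, 0.034, 0, 0, 0, -0.05],
  [0.012, 0.034, 0, 0, 0, -0.05],
  [0.012, 0.034, 0, 0, 0, -0.05],
  [0.012, 0.034, 0, 0, 0, -0.05],
  [0.012, 0.034, 0, 0, 0, -0.05],
  [0.012, 0.034, 0, 0, 0, -0.05],
  [0.012, 0.034, 0, 0, 0, -0.05],
  [0.012, 0.034, 0, 0, 0, -0.05],
], fingers=-1, force=50)

```text
time_s: 1.1
tcp_pos: [0.4102, -0.1964, 0.218]
eef_rot: [179.4, -0.4, 167.0]
contact_force: [0.5, -0.1, 0.9]
gripper_width: 0.0876
```

```bash
python3 - <<'E'
from h import *
np.set_printoptions(precision=4,suppress=True)
P=lambda u,v,z:plane("top",u,v,z)
S=lambda u,v,z:plane("scene",u,v,z)
# rack outer runner corners top view (labels-0.5)
A,B,C,D=[P(u-.5,v-.5,.03) for u,v in((170,147.5),(179,178.8),(202.8,137),(212.8,169))]
print("rack",(A+B+C+D)/4,[np.linalg.norm(q) for q in(A-B,C-D,A-C,B-D)],[np.degrees(np.arctan2(*(q)[1::-1])) for q in(A-B,C-D)])
A,B,C,D=[S(u-.5,v-.5,.03) for u,v in((308,235),(320.5,262),(330.5,227),(345.5,251.5))]
print("rackS",(A+B+C+D)/4,[np.linalg.norm(q) for q in(A-B,C-D,A-C,B-D)],[np.degrees(np.arctan2(*(-q)[1::-1])) for q in(A-B,C-D)])
print("tip",tri((189.8,232.9),(341.2,155.5)),P(341.2,155.5,.1),S(189.8,232.9,.1))
print("pad",tri((192.5,242.2),(338.5,160.3)))
# scene fork: tips outer corners and tail
crop(cv2.imread("pics/scene0.png"),(240,185,285,245),10,"pics/s_fork.png")
crop(cv2.imread("pics/top0.png"),(240,170,285,236),9,"pics/t_fork.png")
E
```

```text
rack [0.6537 0.1928 0.03  ] [np.float64(0.0871162495012569), np.float64(0.08992895052678536), np.float64(0.0900585257372484), np.float64(0.09119504881218043)] [np.float64(15.524004764978402), np.float64(16.25465430013692)]
rackS [0.6532 0.1955 0.03  ] [np.float64(0.09191158485114367), np.float64(0.08868717981812324), np.float64(0.07546583150188003), np.float64(0.08253786897708842)] [np.float64(12.965270660411115), np.float64(17.358585001321234)]
tip (array([ 0.6316, -0.1885,  0.1042]), np.float64(0.00010728802801940706)) [ 0.6325 -0.1892  0.1   ] [ 0.6291 -0.1891  0.1   ]
pad (array([ 0.6308, -0.1889,  0.0506]), np.float64(0.0014582955184216343))
```

View pics/s_fork.png

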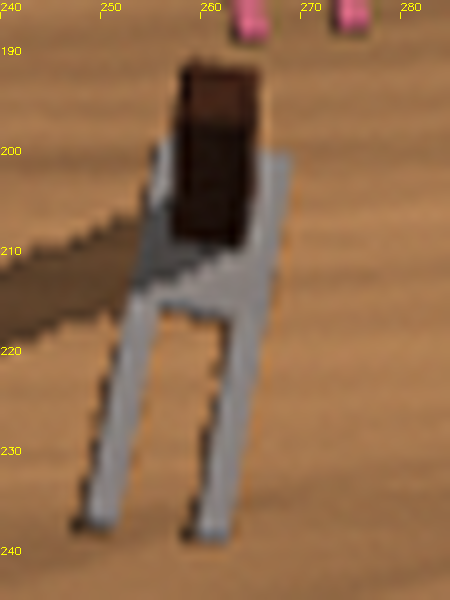

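View pics/t_fork.png

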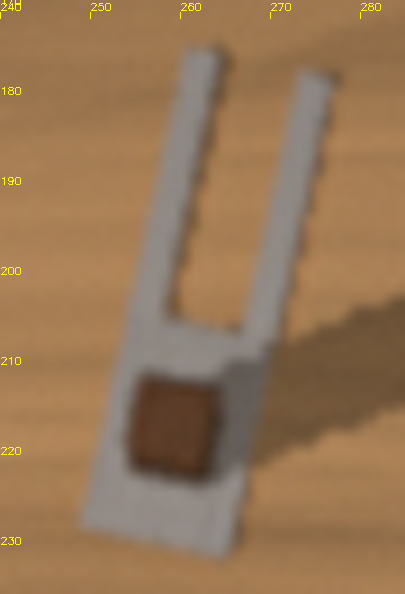

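```bash
python3 - <<'E'
from h import *
np.set_printoptions(precision=4,suppress=True)
s=r.get_state(); print(s['tcp_pos'],s['eef_rot'],s['qd'])
P=lambda u,v,z=.003:plane("top",u,v,z)
S=lambda u,v,z=.003:plane("scene",u,v,z)
a,b,c=P(267.9,176.2),P(255.9,229.4),P(262,205.5)
d=(a-b)/np.linalg.norm(a-b); print(d,np.degrees(np.arctan2(d[1],d[0])),np.linalg.norm(a-b),np.linalg.norm(a-c))
print("grip from tips/tail/root",a-.115*d,b+.03*d,c-.035*d)
a,c=S(255,237.5),S(259,215.3)
e=(a-c)/np.linalg.norm(a-c); print(e,np.degrees(np.arctan2(e[1],e[0])),np.linalg.norm(a-c),a-.115*d,c-.035*d)
im=r.capture("top"); cv2.imwrite("pics/top1.png",im[:,:,::-1])
im=r.capture("scene"); cv2.imwrite("pics/scene1.png",im[:,:,::-1])
for n in("top","scene"): print(proj(n,s['tcp_pos']))
E
```

```text
[ 0.4102 -0.1964  0.218 ] [179.4256  -0.4088 166.9521] [ 59.4626  -7.6692  -7.5452  -0.534    1.0909 -94.9127]
[ 0.9695 -0.2451  0.    ] -14.185592662430897 0.1445451093793201 0.0797647610982599
grip from tips/tail/root [0.4916 0.0204 0.003 ] [0.492  0.0203 0.003 ] [0.4914 0.0186 0.003 ]
[ 0.9714 -0.2373  0.    ] -13.728737053317513 0.08106696121234112 [0.4916 0.0213 0.003 ] [0.4904 0.021  0.003 ]
[357.7983 244.1699]
[183.0154 145.002 ]
```

View pics/top1.png

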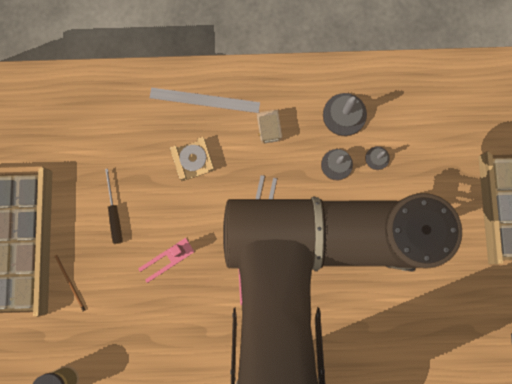

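View pics/scene1.png

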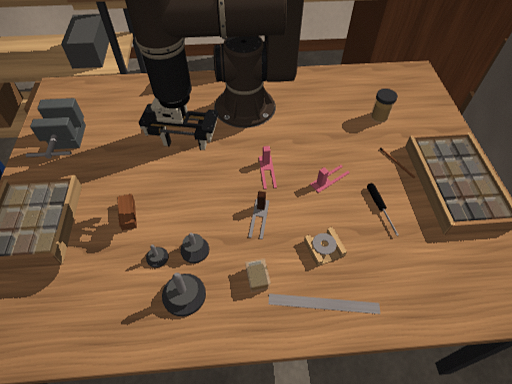

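Emit:
carry_out([
  [0.011, 0.03, -0.01, 0, 0, 0],
  [0.011, 0.03, -0.01, 0, 0, 0],
  [0.011, 0.03, -0.01, 0, 0, 0],
  [0.011, 0.03, -0.01, 0, 0, 0],
  [0.011, 0.03, -0.01, 0, 0, 0],
  [0.01, 0.025, -0.005, 0, 0, 0],
  [0.01, 0.02, 0, 0, 0, 0],
  [0.0, 0.0, 0, 0, 0, 0],
  [0.0, 0.0, 0, 0, 0, 0],
])

```text
time_s: 1.95
tcp_pos: [0.4876, 0.0094, 0.16]
eef_rot: [179.5, -0.4, 167.5]
contact_force: [-1.2, -0.5, 0.1]
gripper_width: 0.0876
```

```bash
cat >> h.py <<'E'
from scipy.spatial.transform import Rotation as Ro
def delta(x=None,yaw=None,pt=0.0,rl=180.0):
    s=r.get_state(); C=Ro.from_euler('xyz',s['eef_rot'],degrees=True); T=Ro.from_euler('xyz',[rl,pt,yaw],degrees=True)
    np.set_printoptions(precision=4,suppress=True)
    print("t",round(s['time_s'],2),"pos",s['tcp_pos'],"rpy",s['eef_rot'],"F",s['contact_force'],"M",s['moment'],"w",s['gripper_width'])
    if x is not None: print("dx",np.array(x)-s['tcp_pos'])
    if yaw is not None: print("rotvec",(T*C.inv()).as_rotvec())
E
python3 -c "
from h import *
delta([.4915,.0205,.021],166.1)"
```

```text
t 1.95 pos [0.4876 0.0094 0.16  ] rpy [179.4868  -0.357  167.4592] F [-1.1733 -0.5043  0.0691] M [-0.0954  0.0078 -0.0303] w 0.08755744084805289
dx [ 0.0039  0.0111 -0.139 ]
rotvec [-0.0101 -0.004  -0.0237]
```

Emit:
carry_out([
  [0.004, 0.011, -0.02, -0.01, -0.004, -0.024],
  [0, 0, -0.02, 0, 0, 0],
  [0, 0, -0.01, 0, 0, 0],
  [0, 0, 0, 0, 0, 0],
])

```text
time_s: 2.28
tcp_pos: [0.4918, 0.0188, 0.109]
eef_rot: [180.0, 0.1, 166.0]
contact_force: [-0.6, 0.4, 1.2]
gripper_width: 0.0874
```

```bash
python3 - <<'E'
from h import *
delta([.4915,.0205,.021],166.1)
im=r.capture("scene")[:,:,::-1].copy(); crop(im,(190,130,330,240),5,"pics/s2.png")
print(proj("scene",r.get_state()['tcp_pos']))
E
```

```text
t 2.28 pos [0.4918 0.0188 0.109 ] rpy [179.9576   0.1059 165.9934] F [-0.5643  0.3653  1.2394] M [-0.0749  0.0902 -0.0188] w 0.08742636423875753
dx [-0.0003  0.0017 -0.088 ]
rotvec [-0.0003  0.002   0.0019]
[260.6738 186.46  ]
```

View pics/s2.png

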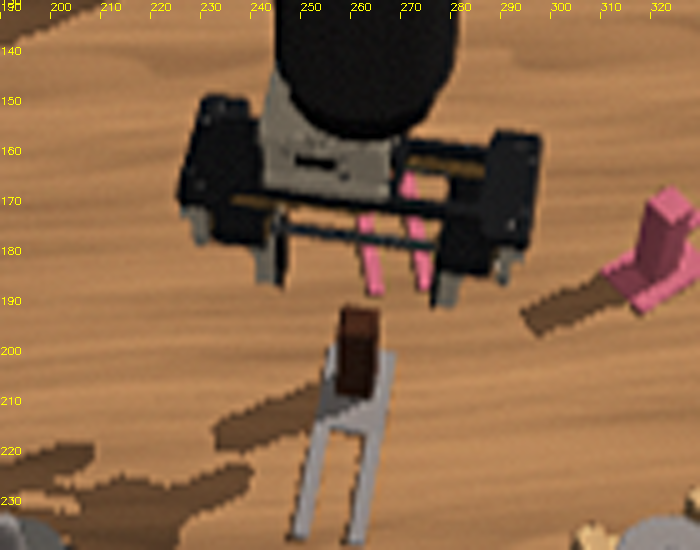

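The fingertips at about (244,186) and (277,191) straddle the projected TCP (260.7,186.5), above the grip at (260,197), so I descend.

Emit:
carry_out([
  [0, 0.001, -0.015, 0, 0.002, 0.002],
  [0, 0, -0.015, 0, 0, 0],
  [0, 0, -0.015, 0, 0, 0],
  [0, 0, -0.015, 0, 0, 0],
  [0, 0, -0.014, 0, 0, 0],
  [0, 0, -0.01, 0, 0, 0],
  [0, 0, 0, 0, 0, 0],
  [0, 0, 0, 0, 0, 0],
])

```text
time_s: 3.0
tcp_pos: [0.4962, 0.0156, 0.0308]
eef_rot: [179.7, 0.6, 165.9]
contact_force: [-0.2, 1.1, 0.5]
gripper_width: 0.0875
```

```bash
python3 - <<'E'
from h import *
delta([.4915,.0205,.021],166.1)
im=r.capture("scene")[:,:,::-1].copy(); crop(im,(200,150,330,250),6,"pics/s3.png")
E
```

```text
t 3.0 pos [0.4962 0.0156 0.0308] rpy [179.6726   0.5591 165.9057] F [-0.2416  1.066   0.5379] M [-0.1039 -0.0756  0.0217] w 0.08754796557732006
dx [-0.0047  0.0049 -0.0098]
rotvec [-0.0032  0.0109  0.0034]
```

View pics/s3.png

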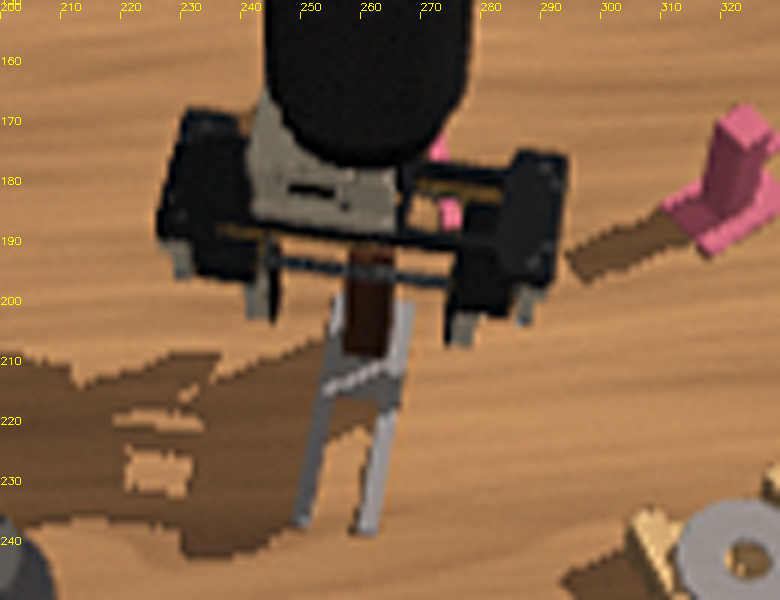

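Emit:
carry_out([
  [-0.005, 0.005, -0.003, -0.003, 0.011, 0.003],
  [0, 0.0, -0.004, 0, 0, 0],
  [0, 0, -0.003, 0, 0, 0],
  [0, 0, 0, 0, 0, 0],
])

```text
time_s: 3.38
tcp_pos: [0.4927, 0.0215, 0.0234]
eef_rot: [179.8, 0.2, 166.1]
contact_force: [0.9, 0.7, -0.2]
gripper_width: 0.0877
```

```bash
python3 - <<'E'
from h import *
delta([.4915,.0205,.021],166.1)
E
```

```text
t 3.38 pos [0.4927 0.0215 0.0234] rpy [179.8218   0.1954 166.075 ] F [ 0.8661  0.6643 -0.2263] M [-0.0152  0.0241 -0.0291] w 0.08770576196595428
dx [-0.0012 -0.001  -0.0024]
rotvec [-0.0022  0.0041  0.0004]
```

Emit:
carry_out([
  [-0.001, -0.001, -0.002, -0.002, 0.004, 0],
  [0, 0, 0, 0, 0, 0],
])

```text
time_s: 3.55
tcp_pos: [0.4918, 0.0207, 0.0215]
eef_rot: [180.0, 0.0, 166.1]
contact_force: [-0.2, 0.1, 0.3]
gripper_width: 0.0873
```

Emit:
carry_out([
  [0, 0, 0, 0, 0, 0],
  [0, 0, 0, 0, 0, 0],
  [0, 0, 0, 0, 0, 0],
  [0, 0, 0, 0, 0, 0],
  [0, 0, 0, 0, 0, 0],
  [0, 0, 0, 0, 0, 0],
], fingers=1, force=50)

```text
time_s: 4.05
tcp_pos: [0.4919, 0.0207, 0.0216]
eef_rot: [180.0, 0.0, 166.1]
contact_force: [0.3, 0.6, -0.3]
gripper_width: 0.0533
```

```bash
python3 - <<'E'
from h import *
delta([.4915,.0205,.021],166.1)
E
```

```text
t 4.05 pos [0.4919 0.0207 0.0216] rpy [179.9924   0.0111 166.1159] F [ 0.3298  0.5989 -0.2507] M [-0.0443 -0.0042  0.025 ] w 0.05329808425693303
dx [-0.0004 -0.0002 -0.0006]
rotvec [-0.0001  0.0002 -0.0003]
```

Emit:
carry_out([
  [0, 0, 0, 0, 0, 0],
  [0, 0, 0, 0, 0, 0],
  [0, 0, 0, 0, 0, 0],
  [0, 0, 0, 0, 0, 0],
  [0, 0, 0, 0, 0, 0],
  [0, 0, 0, 0, 0, 0],
  [0, 0, 0, 0, 0, 0],
  [0, 0, 0, 0, 0, 0],
])

```text
time_s: 4.72
tcp_pos: [0.4918, 0.0206, 0.0216]
eef_rot: [180.0, 0.0, 166.1]
contact_force: [0.3, -0.0, 0.8]
gripper_width: 0.0235
```

```bash
python3 - <<'E'
from h import *
delta([.4915,.0205,.021],166.1)
E
```

```text
t 4.72 pos [0.4918 0.0206 0.0216] rpy [179.9982   0.0094 166.118 ] F [ 0.309  -0.0462  0.764 ] M [-0.0862 -0.0301  0.0359] w 0.0234559856309857
dx [-0.0003 -0.0001 -0.0006]
rotvec [ 0.      0.0002 -0.0003]
```

```bash
python3 - <<'E'
from h import *
np.set_printoptions(precision=4,suppress=True)
im=cv2.imread("pics/top0.png").astype(float); g=im[...,0]+im[...,1]+im[...,2]
P=lambda u,v,z=.03:plane("top",u,v,z)
hsv=cv2.cvtColor(cv2.imread("pics/top0.png"),cv2.COLOR_BGR2HSV)
for v in range(138,180,3): print(v,[int(x) for x in g[v,166:216]])
E
```

```text
138 [371, 370, 373, 371, 373, 375, 373, 377, 373, 374, 377, 375, 374, 375, 378, 380, 374, 376, 375, 377, 374, 377, 379, 378, 379, 377, 377, 376, 379, 378, 366, 354, 416, 458, 450, 459, 459, 407, 352, 350, 347, 293, 256, 251, 255, 253, 252, 257, 255, 252]
141 [359, 350, 352, 354, 355, 354, 356, 357, 354, 354, 353, 352, 353, 353, 354, 358, 361, 360, 357, 361, 361, 364, 368, 368, 364, 365, 364, 358, 372, 382, 363, 390, 431, 452, 455, 462, 464, 451, 376, 264, 242, 254, 257, 248, 251, 253, 257, 256, 251, 253]
144 [347, 350, 350, 352, 354, 356, 353, 356, 354, 350, 357, 363, 368, 364, 369, 371, 373, 367, 354, 342, 290, 285, 349, 391, 400, 412, 424, 428, 428, 433, 425, 430, 410, 412, 448, 457, 462, 465, 452, 371, 268, 249, 256, 256, 258, 256, 258, 260, 257, 255]
147 [347, 353, 346, 362, 422, 457, 451, 457, 476, 458, 316, 266, 298, 311, 267, 252, 253, 271, 306, 348, 394, 414, 412, 411, 408, 409, 407, 411, 408, 412, 412, 412, 409, 392, 364, 323, 334, 411, 462, 449, 359, 259, 246, 254, 255, 262, 262, 262, 262, 265]
150 [356, 355, 353, 346, 371, 430, 456, 461, 462, 470, 444, 294, 245, 257, 268, 
[... 1769 characters left out ...]
 453, 455, 460, 459, 446, 352, 257, 272, 290, 293, 288, 313, 336, 327, 318, 321, 310, 326, 404, 461, 471, 472, 469, 472, 479, 476, 476, 469, 469, 436, 326, 254, 269, 275, 302, 353, 357, 352]
174 [355, 357, 357, 356, 358, 358, 355, 357, 351, 358, 352, 377, 454, 457, 452, 453, 462, 442, 339, 261, 289, 313, 312, 312, 309, 316, 309, 311, 307, 313, 376, 454, 442, 425, 413, 374, 326, 327, 362, 363, 370, 382, 389, 389, 385, 386, 385, 382, 385, 387]
177 [357, 362, 357, 361, 356, 359, 355, 353, 351, 351, 351, 345, 369, 452, 462, 457, 451, 435, 404, 275, 254, 294, 308, 289, 321, 381, 335, 277, 294, 323, 320, 324, 335, 338, 337, 333, 335, 333, 336, 335, 339, 342, 345, 351, 352, 351, 347, 349, 352, 347]
```

```bash
python3 - <<'E'
from h import *
np.set_printoptions(precision=4,suppress=True)
g=cv2.imread("pics/top0.png").astype(float).sum(2)
P=lambda u,v,z=.03:plane("top",u,v,z)
def edge(rows,guess,thr,rise):
    pts=[]
    for v in rows:
        u0=guess(v)
        for u in np.arange(int(u0)-3,int(u0)+4):
            a,b=g[v,u],g[v,u+1]
            if (rise and a<thr<=b) or (not rise and a>=thr>b): pts.append(P(u+(thr-a)/(b-a),v)[:2]); break
    p=np.array(pts); vx,vy,x,y=cv2.fitLine(p.astype(np.float32),cv2.DIST_HUBER,0,.001,.001).ravel()
    if vx<0: vx,vy=-vx,-vy
    ang=np.degrees(np.arctan2(vy,vx)); n=np.array([-np.sin(np.radians(15.7)),np.cos(np.radians(15.7))])
    print(len(p),"ang",ang,"lateral@washer x .653:", (np.array([.6535,y+vy/vx*(.6535-x)])-[.6535,.194])@n*1000, "rms",np.std((p-[x,y])@[-vy,vx])*1000)
edge(range(149,177),lambda v:170.3+(v-147)*9/31,410,True)
edge(range(165,178),lambda v:182+(v-168)*.3,365,False)
edge(range(147,153),lambda v:175.5+(v-147)*.33,365,False)
edge(range(139,168),lambda v:203+(v-138)*9/29,360,False)
w=P(192.3,157.35,.034)[:2]; n=np.array([-np.sin(np.radians(15.7)),np.cos(np.radians(15.7))]); print("washer lat",(w-[.6535,.194])@n*1000)
E
```

```text
28 ang 16.901714 lateral@washer x .653: 43.962812073895485 rms 0.6689082563390413
12 ang 14.144108 lateral@washer x .653: 26.870132327907477 rms 0.5038280603991868
6 ang 16.458666 lateral@washer x .653: 28.44500849761413 rms 0.3203325881406669
29 ang 16.641668 lateral@washer x .653: -47.9810563469025 rms 3.5516751436906993
washer lat -5.801676715663212
```

Emit:
carry_out([
  [0, 0, 0.01, 0, 0, 0],
  [0, 0, 0.02, 0, 0, 0],
  [0, 0, 0.02, 0, 0, 0],
  [0, 0.01, 0.01, 0, 0, 0.06],
  [0, 0.015, 0, 0, 0, 0.08],
  [0, 0.015, 0, 0, 0, 0.08],
  [0, 0.015, 0, 0, 0, 0.08],
  [0, 0.015, 0, 0, 0, 0.08],
  [0, 0.015, 0, 0, 0, 0.08],
  [0, 0.015, 0, 0, 0, 0.08],
  [0, 0, 0, 0, 0, 0],
  [0, 0, 0, 0, 0, 0],
])

```text
time_s: 5.72
tcp_pos: [0.4859, 0.123, 0.0807]
eef_rot: [-179.8, -0.5, -161.8]
contact_force: [0.2, 0.7, -2.3]
gripper_width: 0.0238
```

```bash
python3 - <<'E'
from h import *
delta([.487,.138,.0366],197)
im=r.capture("scene")[:,:,::-1].copy(); crop(im,(220,150,370,280),5,"pics/s4.png")
s=r.get_state(); print("F")
E
```

```text
t 5.72 pos [0.4859 0.123  0.0807] rpy [-179.83     -0.4918 -161.7693] F [ 0.2165  0.7148 -2.3404] M [-0.0808  0.075   0.003 ] w 0.02377076097643649
dx [ 0.0011  0.015  -0.0441]
rotvec [ 0.0054 -0.0073 -0.0215]
F
```

View pics/s4.png

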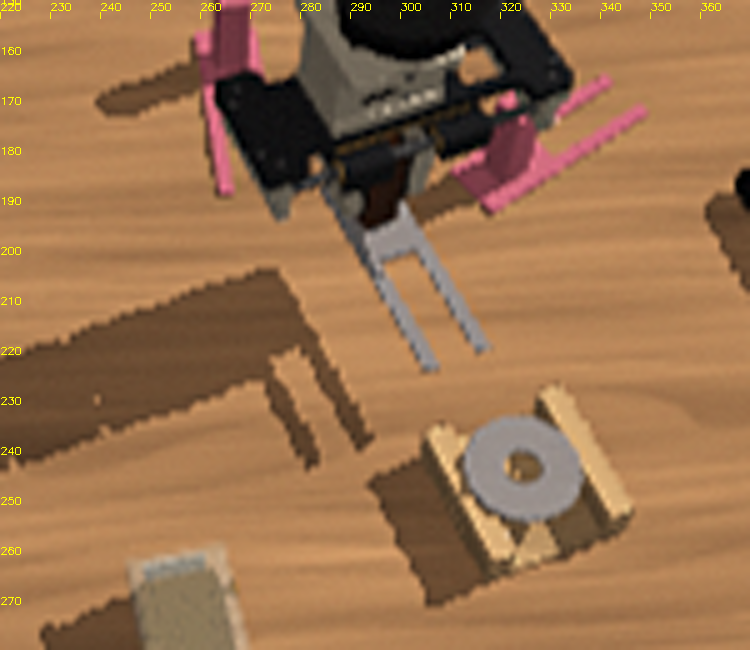

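```bash
python3 - <<'E'
from h import *
np.set_printoptions(precision=4,suppress=True)
print("pink grip base",plane("scene",322,184,.003), plane("top",179,250,.05), "front corner",plane("scene",317,192,0))
E
```

```text
pink grip base [0.4163 0.2347 0.003 ] [0.4136 0.2206 0.05  ] front corner [0.446  0.2126 0.    ]
```

Emit:
carry_out([
  [0.001, 0.015, -0.01, 0.005, -0.007, -0.021],
  [0, 0, -0.012, 0, 0, 0],
  [0, 0, -0.01, 0, 0, 0],
  [0, 0, 0, 0, 0, 0],
  [0, 0, 0, 0, 0, 0],
])

```text
time_s: 6.18
tcp_pos: [0.4865, 0.1354, 0.0475]
eef_rot: [-180.0, -0.1, -163.6]
contact_force: [0.3, 0.5, -3.0]
gripper_width: 0.0237
```

```bash
python3 - <<'E'
from h import *
delta([.487,.138,.0366],197)
im=r.capture("scene")[:,:,::-1].copy(); crop(im,(260,170,370,270),7,"pics/s5.png")
f=np.array(r.get_state()['tcp_pos'])-[0,0,.0216]
a=np.radians(r.get_state()['eef_rot'][2]-180); x=np.array([np.cos(a),np.sin(a),0]); y=np.array([-np.sin(a),np.cos(a),0])
for px,py in((.115,.022),(.115,-.022),(.035,.012),(.035,-.012),(-.03,.022),(.115,0)): print(px,py,proj("scene",f+px*x+py*y+[0,0,.003]))
E
```

```text
t 6.18 pos [0.4865 0.1354 0.0475] rpy [-179.9817   -0.0555 -163.6242] F [ 0.2618  0.517  -3.0087] M [-0.0615  0.0184  0.0424] w 0.023684310653066528
dx [ 0.0005  0.0026 -0.0109]
rotvec [ 0.0006 -0.0008  0.0109]
0.115 0.022 [319.2954 225.0672]
0.115 -0.022 [306.1503 229.5615]
0.035 0.012 [304.7977 205.6457]
0.035 -0.012 [297.847  207.9101]
-0.03 0.022 [298.86   189.2639]
0.115 0 [312.7515 227.3045]
```

View pics/s5.png

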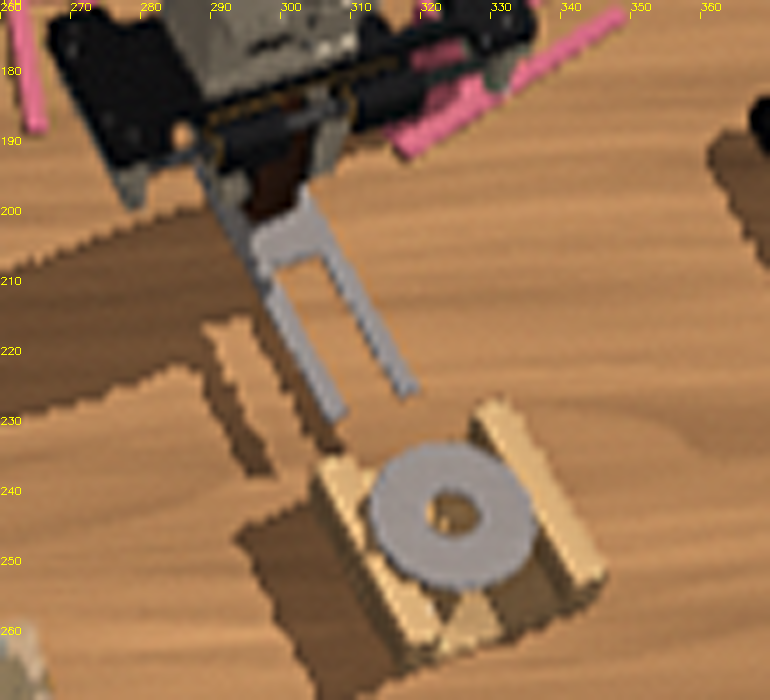

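Emit:
carry_out([
  [0.001, 0.003, -0.005, 0, 0, 0.011],
  [0, 0, -0.004, 0, 0, 0],
  [0, 0, -0.002, 0, 0, 0],
  [0, 0, 0, 0, 0, 0],
  [0, 0, 0, 0, 0, 0],
])

```text
time_s: 6.65
tcp_pos: [0.4885, 0.1382, 0.0371]
eef_rot: [180.0, 0.1, -163.1]
contact_force: [-0.9, -0.8, -2.0]
gripper_width: 0.0237
```

```bash
python3 - <<'E'
from h import *
delta([.487,.138,.0366],197)
E
```

```text
t 6.65 pos [0.4885 0.1382 0.0371] rpy [ 179.9769    0.0693 -163.0604] F [-0.8621 -0.8377 -1.9538] M [ 0.0228  0.0359 -0.0068] w 0.02370069888733001
dx [-0.0015 -0.0002 -0.0005]
rotvec [-0.0007  0.001   0.0011]
```

Emit:
carry_out([
  [0.004, 0.001, 0, 0, 0, 0],
  [0.006, 0.002, 0, 0, 0, 0],
  [0.008, 0.0025, 0, 0, 0, 0],
  [0.008, 0.0025, 0, 0, 0, 0],
  [0.006, 0.002, 0, 0, 0, 0],
  [0.004, 0.001, 0, 0, 0, 0],
  [0, 0, 0, 0, 0, 0],
  [0, 0, 0, 0, 0, 0],
])

```text
time_s: 7.32
tcp_pos: [0.5301, 0.1511, 0.0377]
eef_rot: [180.0, 0.2, -163.0]
contact_force: [-0.8, -0.7, -3.3]
gripper_width: 0.024
```

```bash
python3 - <<'E'
from h import *
delta([.5808,.1666,.0366],197)
im=r.capture("scene")[:,:,::-1].copy(); crop(im,(270,180,360,270),7,"pics/s6.png")
d=np.array(r.get_state()['tcp_pos'])-[.487,.138,0]; a=np.radians(17); print("along,lat",d[0]*np.cos(a)+d[1]*np.sin(a),-d[0]*np.sin(a)+d[1]*np.cos(a))
E
```

```text
t 7.32 pos [0.5301 0.1511 0.0377] rpy [ 179.9622    0.1742 -163.0479] F [-0.8297 -0.6999 -3.3   ] M [-0.0369  0.09   -0.0072] w 0.02399587139438603
dx [ 0.0507  0.0155 -0.0011]
rotvec [-0.0015  0.0027  0.0008]
along,lat 0.04499426724861613 -6.356978452157214e-05
```

View pics/s6.png

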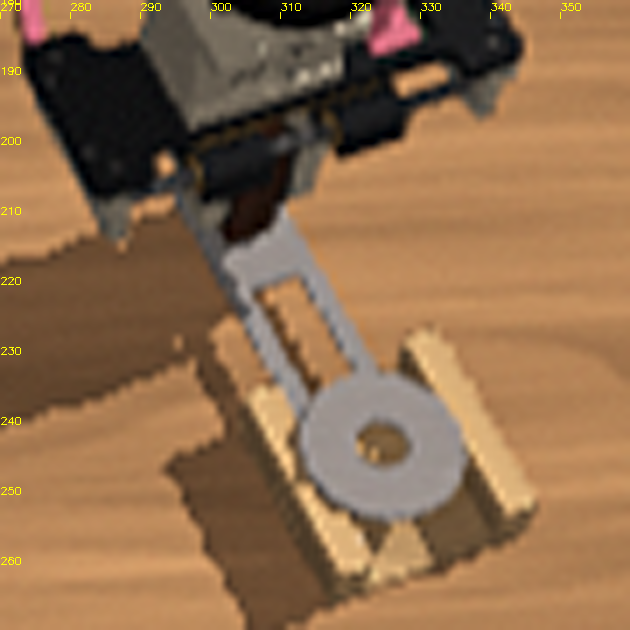

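Emit:
carry_out([
  [0.004, 0.001, -0.001, -0.001, 0.003, 0],
  [0.007, 0.002, 0, 0, 0, 0],
  [0.008, 0.0025, 0, 0, 0, 0],
  [0.008, 0.0025, 0, 0, 0, 0],
  [0.008, 0.0025, 0, 0, 0, 0],
  [0.006, 0.002, 0, 0, 0, 0],
  [0.004, 0.001, 0, 0, 0, 0],
  [0.001, 0.001, 0, 0, 0, 0],
  [0, 0, 0, 0, 0, 0],
  [0, 0, 0, 0, 0, 0],
])

```text
time_s: 8.2
tcp_pos: [0.5809, 0.1669, 0.036]
eef_rot: [180.0, -0.1, -163.0]
contact_force: [0.5, -0.0, -2.2]
gripper_width: 0.0238
```

```bash
python3 - <<'E'
from h import *
delta([.5808,.1666,.0366],197)
im=r.capture("scene")[:,:,::-1].copy(); crop(im,(280,180,360,270),7,"pics/s7.png")
d=np.array(r.get_state()['tcp_pos'])-[.487,.138,0]; a=np.radians(17); print("along,lat",d[0]*np.cos(a)+d[1]*np.sin(a),-d[0]*np.sin(a)+d[1]*np.cos(a))
E
```

```text
t 8.2 pos [0.5809 0.1669 0.036 ] rpy [ 179.9839   -0.0768 -163.0488] F [ 0.5295 -0.0475 -2.22  ] M [-0.0088  0.0084  0.0171] w 0.023844404584079854
dx [-0.0001 -0.0003  0.0006]
rotvec [ 0.0001 -0.0014  0.0009]
along,lat 0.09813423449734471 0.00013690570654503048
```

View pics/s7.png

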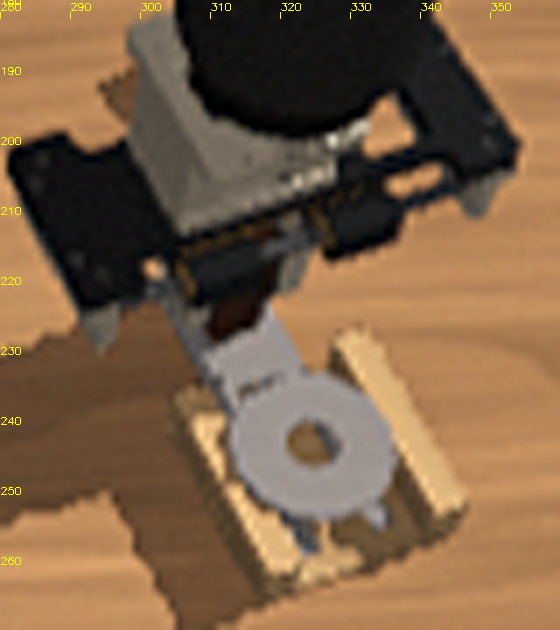

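Emit:
carry_out([
  [0, 0, 0.003, 0, -0.001, 0.001],
  [0, 0, 0.004, 0, 0, 0],
  [0, 0, 0.003, 0, 0, 0],
  [0, 0, 0.002, 0, 0, 0],
  [0, 0, 0.002, 0, 0, 0],
  [0, 0, 0.002, 0, 0, 0],
  [0, 0, 0.002, 0, 0, 0],
  [0, 0, 0.002, 0, 0, 0],
  [0, 0, 0, 0, 0, 0],
  [0, 0, 0, 0, 0, 0],
])

```text
time_s: 9.08
tcp_pos: [0.5792, 0.1664, 0.0589]
eef_rot: [180.0, -0.0, -163.0]
contact_force: [-0.5, -0.6, -3.5]
gripper_width: 0.0237
```

```bash
python3 - <<'E'
from h import *
delta([.5808,.1666,.0366],197)
im=r.capture("scene")[:,:,::-1].copy(); crop(im,(280,180,360,270),7,"pics/s8.png")
E
```

```text
t 9.08 pos [0.5792 0.1664 0.0589] rpy [ 179.9816   -0.0443 -162.9794] F [-0.5063 -0.6042 -3.4797] M [-0.0309  0.15    0.0088] w 0.023653885501641384
dx [ 0.0016  0.0002 -0.0223]
rotvec [-0.0001 -0.0008 -0.0004]
```

View pics/s8.png

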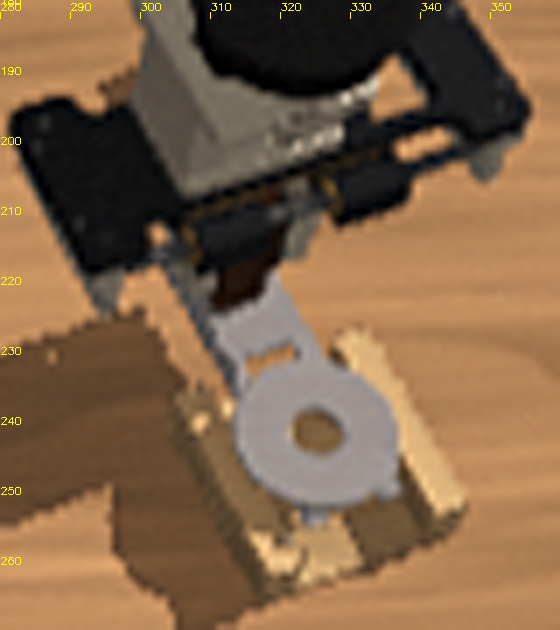

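Emit:
carry_out([
  [0, 0, 0.004, 0, 0, 0],
  [0, 0, 0.007, 0, 0, 0],
  [0, 0, 0.01, 0, 0, 0],
  [0, 0, 0.012, 0, 0, 0],
  [0, 0, 0.012, 0, 0, 0],
  [0, 0, 0.012, 0, 0, 0],
  [0, 0, 0.01, 0, 0, 0],
  [0, 0, 0.007, 0, 0, 0],
  [0, 0, 0.004, 0, 0, 0],
  [0, 0, 0, 0, 0, 0],
])

```text
time_s: 9.97
tcp_pos: [0.5789, 0.166, 0.1456]
eef_rot: [180.0, -0.0, -163.0]
contact_force: [-0.4, -0.2, -2.5]
gripper_width: 0.0233
```

```bash
python3 - <<'E'
from h import *
delta([.5525,-.189,.137],180)
im=r.capture("scene")[:,:,::-1].copy(); crop(im,(280,150,380,270),6,"pics/s9.png")
E
```

```text
t 9.97 pos [0.5789 0.166  0.1456] rpy [ 179.99     -0.0049 -162.9777] F [-0.3908 -0.2497 -2.4623] M [-0.0319  0.0378  0.0171] w 0.02334775309795013
dx [-0.0264 -0.355  -0.0086]
rotvec [-0.0002 -0.0001 -0.2971]
```

View pics/s9.png

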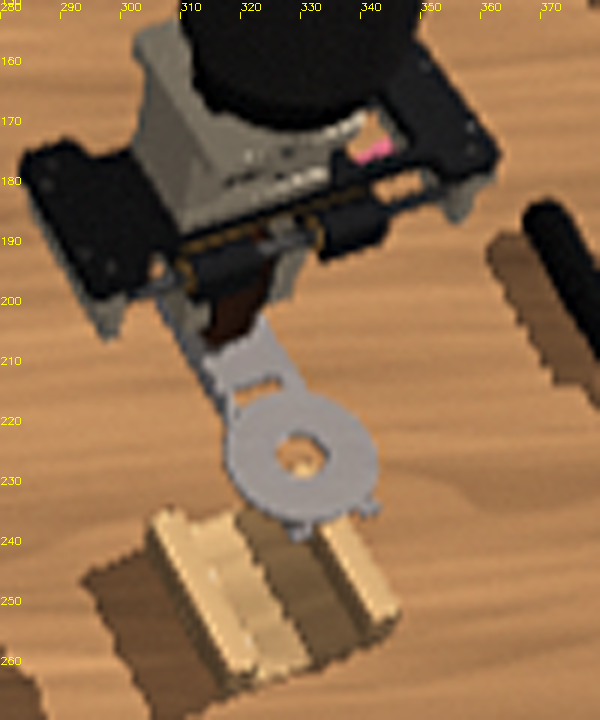

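Emit:
carry_out([
  [0, -0.004, 0, 0, 0, -0.005],
  [-0.001, -0.008, 0, 0, 0, -0.01],
  [-0.001, -0.012, 0, 0, 0, -0.015],
  [-0.001, -0.015, 0, 0, 0, -0.018],
  [-0.001, -0.016, 0, 0, 0, -0.018],
  [-0.001, -0.016, 0, 0, 0, -0.018],
  [-0.001, -0.016, 0, 0, 0, -0.018],
  [-0.001, -0.016, 0, 0, 0, -0.018],
  [-0.001, -0.016, 0, 0, 0, -0.018],
  [-0.001, -0.012, 0, 0, 0, -0.015],
  [-0.001, -0.008, 0, 0, 0, -0.01],
  [0, -0.004, 0, 0, 0, -0.005],
])

```text
time_s: 11.02
tcp_pos: [0.5614, 0.0044, 0.1393]
eef_rot: [-179.9, -0.7, -173.9]
contact_force: [0.5, -1.0, -3.4]
gripper_width: 0.0238
```

```bash
python3 - <<'E'
from h import *
delta([.5525,-.189,.137],180)
im=r.capture("scene")[:,:,::-1].copy(); cv2.imwrite("pics/s10.png",im)
E
```

```text
t 11.02 pos [0.5614 0.0044 0.1393] rpy [-179.8696   -0.6882 -173.8768] F [ 0.4774 -0.9866 -3.3825] M [ 0.0843  0.0401 -0.0049] w 0.02376912935243191
dx [-0.0089 -0.1934 -0.0023]
rotvec [ 0.0029 -0.0119 -0.1069]
```

View pics/s10.png

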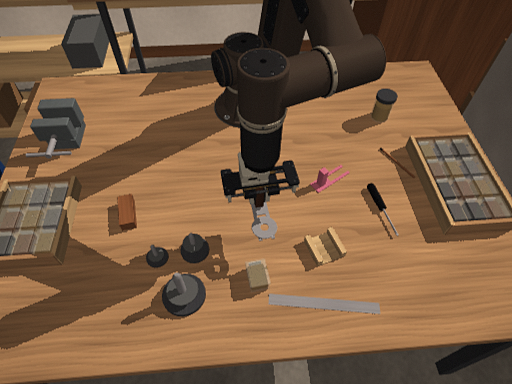

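Emit:
carry_out([
  [0, -0.004, 0.001, 0.001, -0.004, -0.005],
  [0, -0.008, 0.001, 0.001, -0.004, -0.01],
  [-0.001, -0.012, 0.001, 0.001, -0.004, -0.012],
  [-0.001, -0.014, 0, 0, 0, -0.012],
  [-0.001, -0.014, 0, 0, 0, -0.012],
  [-0.001, -0.014, 0, 0, 0, -0.012],
  [-0.001, -0.014, 0, 0, 0, -0.012],
  [-0.001, -0.014, 0, 0, 0, -0.01],
  [-0.001, -0.013, 0, 0, 0, -0.01],
  [-0.001, -0.01, 0, 0, 0, -0.005],
  [0, -0.007, 0, 0, 0, 0],
  [0, -0.003, 0, 0, 0, 0],
])

```text
time_s: 12.07
tcp_pos: [0.5522, -0.1339, 0.1433]
eef_rot: [-180.0, 0.2, 180.0]
contact_force: [0.5, 1.1, -3.3]
gripper_width: 0.0237
```

```bash
python3 - <<'E'
from h import *
delta([.5525,-.189,.137],180)
E
```

```text
t 12.07 pos [ 0.5522 -0.1339  0.1433] rpy [-179.9736    0.1755  179.9963] F [ 0.5047  1.0771 -3.2613] M [ 0.0077 -0.0108 -0.0388] w 0.023666293102834926
dx [ 0.0003 -0.0551 -0.0063]
rotvec [0.0005 0.0031 0.0001]
```

Emit:
carry_out([
  [0, -0.004, 0, 0.0, 0.003, 0],
  [0, -0.007, 0, 0, 0, 0],
  [0, -0.009, 0, 0, 0, 0],
  [0, -0.009, 0, 0, 0, 0],
  [0, -0.009, 0, 0, 0, 0],
  [0, -0.007, 0, 0, 0, 0],
  [0, -0.004, 0, 0, 0, 0],
  [0, 0, 0, 0, 0, 0],
  [0, 0, 0, 0, 0, 0],
])

```text
time_s: 12.82
tcp_pos: [0.5524, -0.1884, 0.143]
eef_rot: [-180.0, -0.0, -180.0]
contact_force: [0.9, 1.3, -3.3]
gripper_width: 0.0242
```

```bash
python3 - <<'E'
from h import *
delta([.5525,-.189,.137],180)
im=r.capture("scene")[:,:,::-1].copy(); cv2.imwrite("pics/s11f.png",im);crop(im,(140,160,260,280),6,"pics/s11.png")
im=r.capture("top")[:,:,::-1].copy(); crop(im,(290,120,420,240),6,"pics/t11.png")
E
```

```text
t 12.82 pos [ 0.5524 -0.1884  0.143 ] rpy [-179.9767   -0.0238 -179.9637] F [ 0.8632  1.3408 -3.2802] M [-0.0115  0.0906 -0.0513] w 0.024203513271013617
dx [ 0.0001 -0.0006 -0.006 ]
rotvec [ 0.0004 -0.0004 -0.0006]
```

View pics/s11.png

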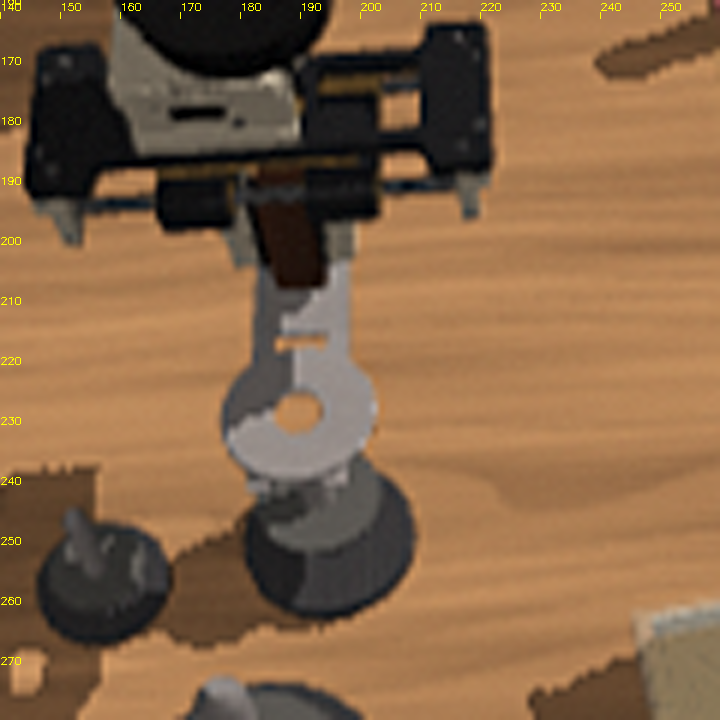

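View pics/t11.png

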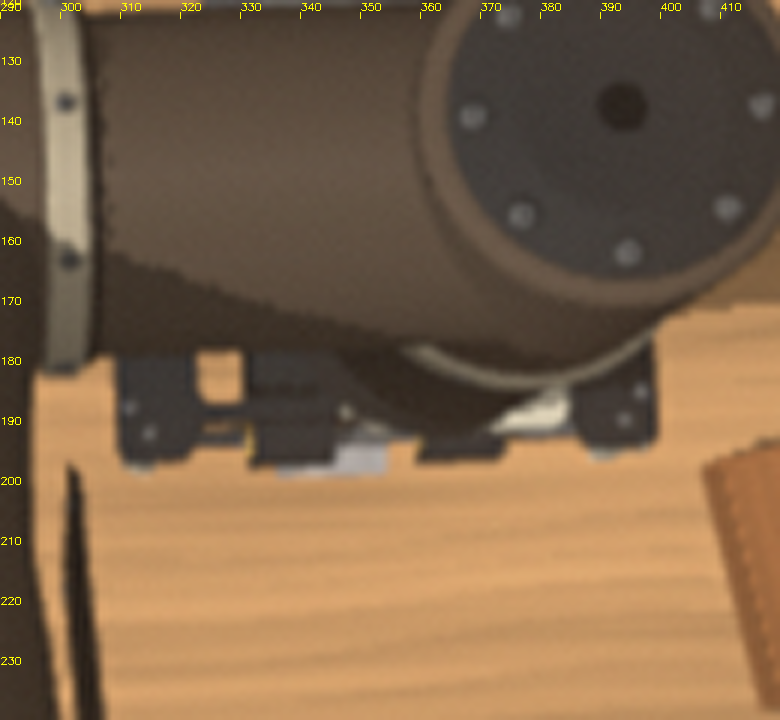

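```bash
cat >> h.py <<'E'
def washer(im,box,zt):
    x0,y0,x1,y1=box; hsv=cv2.cvtColor(im,cv2.COLOR_BGR2HSV)[y0:y1,x0:x1]
    m=((hsv[...,1]>75)&(hsv[...,2]>120)).astype(np.uint8)
    n,l,st,c=cv2.connectedComponentsWithStats(m)
    for i in range(1,n):
        if 15<st[i,4]<120 and st[i,0]>0 and st[i,1]>0 and st[i,0]+st[i,2]<x1-x0 and st[i,1]+st[i,3]<y1-y0:
            w=im[y0:y1,x0:x1]; print("blob",c[i]+[x0,y0],st[i,2:5],"plane",plane("scene",*(c[i]+[x0,y0]),zt))
E
python3 - <<'E'
from h import *
im=cv2.imread("pics/s11f.png"); np.set_printoptions(precision=4,suppress=True)
s=r.get_state(); zu=s['tcp_pos'][2]-.0216
washer(im,(172,205,208,250),zu+.007)
g=im.astype(int)
# washer outer edges along rows
f=np.array(s['tcp_pos'])-[0,0,.0216]
for p in((.035,.012,.003),(.035,-.012,.003),(.115,.022,.003),(.115,-.022,.003),(.0775,0,.007)): print(p,proj("scene",f+p))
print("tip scene-plane",plane("scene",189.8,232.9,.1))
E
```

```text
blob [189.2941 216.5882] [ 8  3 17] plane [ 0.5943 -0.1873  0.1284]
blob [189.3636 228.25  ] [ 8  7 44] plane [ 0.6316 -0.1863  0.1284]
(0.035, 0.012, 0.003) [193.6732 215.0035]
(0.035, -0.012, 0.003) [184.904  215.5853]
(0.115, 0.022, 0.003) [197.0658 240.1761]
(0.115, -0.022, 0.003) [180.2101 241.3605]
(0.0775, 0, 0.007) [188.7491 227.7561]
tip scene-plane [ 0.6291 -0.1891  0.1   ]
```

Emit:
carry_out([
  [0, -0.0015, -0.002, 0, 0, 0],
  [0, 0, -0.005, 0, 0, 0],
  [0, 0, -0.006, 0, 0, 0],
  [0, 0, -0.006, 0, 0, 0],
  [0, 0, -0.005, 0, 0, 0],
  [0, 0, -0.003, 0, 0, 0],
  [0, 0, -0.002, 0, 0, 0],
  [0, 0, 0, 0, 0, 0],
])

```text
time_s: 13.58
tcp_pos: [0.552, -0.188, 0.1101]
eef_rot: [-180.0, -0.1, -179.8]
contact_force: [-0.2, 0.4, -2.8]
gripper_width: 0.024
```

```bash
python3 - <<'E'
from h import *
delta([.552,-.190,.1066],180)
im=r.capture("scene")[:,:,::-1].copy(); cv2.imwrite("pics/s12f.png",im);crop(im,(160,190,230,270),8,"pics/s12.png")
E
```

```text
t 13.58 pos [ 0.552  -0.188   0.1101] rpy [-179.9998   -0.0924 -179.8216] F [-0.2127  0.3764 -2.828 ] M [-0.0602  0.1159  0.0222] w 0.02401650174671803
dx [-0.     -0.002  -0.0035]
rotvec [ 0.     -0.0016 -0.0031]
```

View pics/s12.png

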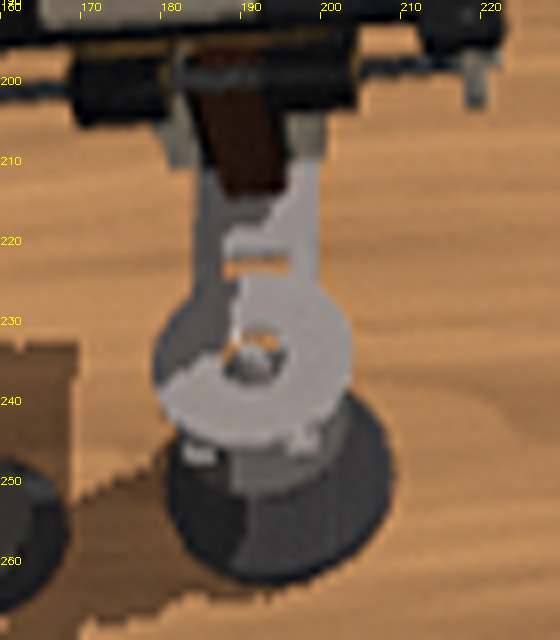

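Emit:
carry_out([
  [0, -0.002, -0.003, 0, -0.001, -0.003],
  [0, -0.0, -0.005, 0, 0, 0],
  [0, -0.0, -0.006, 0, 0, 0],
  [0, -0.0, -0.005, 0, 0, 0],
  [0, -0.0, -0.003, 0, 0, 0],
  [0, 0, 0, 0, 0, 0],
  [0, 0, 0, 0, 0, 0],
])

```text
time_s: 14.22
tcp_pos: [0.5525, -0.1904, 0.0864]
eef_rot: [-180.0, 0.0, 180.0]
contact_force: [-0.1, -0.9, -2.6]
gripper_width: 0.0238
```

```bash
python3 - <<'E'
from h import *
delta([.552,-.190,.0766],180)
im=r.capture("scene")[:,:,::-1].copy(); cv2.imwrite("pics/s13f.png",im);crop(im,(160,190,230,270),8,"pics/s13.png")
E
```

```text
t 14.22 pos [ 0.5525 -0.1904  0.0864] rpy [-179.9855    0.0361  179.9852] F [-0.1439 -0.9465 -2.6147] M [-0.1015  0.0598  0.013 ] w 0.023793272188082415
dx [-0.0005  0.0004 -0.0098]
rotvec [0.0003 0.0006 0.0003]
```

View pics/s13.png

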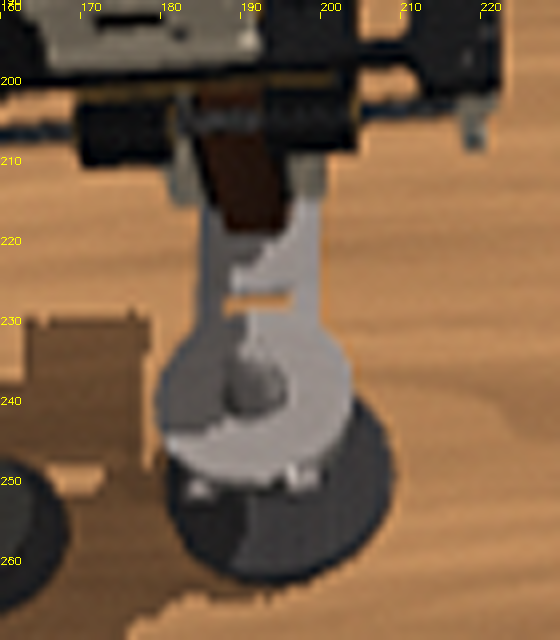

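Emit:
carry_out([
  [0, 0, -0.002, 0, 0, 0],
  [0, -0.0, -0.002, 0, 0, 0],
  [0, -0.0, -0.002, 0, 0, 0],
  [0, 0, 0, 0, 0, 0],
  [0, 0, 0, 0, 0, 0],
])

```text
time_s: 14.68
tcp_pos: [0.553, -0.1904, 0.0805]
eef_rot: [-180.0, 0.1, 180.0]
contact_force: [0.4, 0.5, -3.2]
gripper_width: 0.0235
```

```bash
python3 - <<'E'
from h import *
delta([.552,-.190,.0722],180)
E
```

```text
t 14.68 pos [ 0.553  -0.1904  0.0805] rpy [-179.9798    0.1112  179.9959] F [ 0.404   0.5363 -3.1672] M [-0.0284  0.0524  0.0377] w 0.02348569957613338
dx [-0.001   0.0004 -0.0083]
rotvec [0.0004 0.0019 0.0001]
```

Underside is at 0.059 with no contact yet. I lower in small steps.

Emit:
carry_out([
  [-0.001, 0, -0.002, 0, 0.002, 0],
  [0, -0.0, -0.002, 0, 0, 0],
  [0, 0, 0, 0, 0, 0],
  [0, 0, 0, 0, 0, 0],
])

```text
time_s: 15.02
tcp_pos: [0.552, -0.1905, 0.0762]
eef_rot: [-180.0, 0.0, 180.0]
contact_force: [-0.3, 0.4, -2.7]
gripper_width: 0.0234
```

Emit:
carry_out([
  [0, 0, -0.001, 0, 0, 0],
  [0, -0.0, -0.001, 0, 0, 0],
  [0, 0, 0, 0, 0, 0],
  [0, 0, 0, 0, 0, 0],
])

```text
time_s: 15.35
tcp_pos: [0.5521, -0.1904, 0.0741]
eef_rot: [-180.0, 0.0, -180.0]
contact_force: [-0.2, -0.7, -3.0]
gripper_width: 0.0238
```

```bash
python3 - <<'E'
from h import *
delta([.552,-.190,.0722],180)
im=r.capture("scene")[:,:,::-1].copy(); cv2.imwrite("pics/s14f.png",im);crop(im,(160,190,230,270),8,"pics/s14.png")
E
```

```text
t 15.35 pos [ 0.5521 -0.1904  0.0741] rpy [-179.9764    0.0088 -179.9988] F [-0.2123 -0.7408 -2.9972] M [-0.0066  0.0919 -0.0217] w 0.023847305333886744
dx [-0.0001  0.0004 -0.0019]
rotvec [ 0.0004  0.0002 -0.    ]
```

View pics/s14.png

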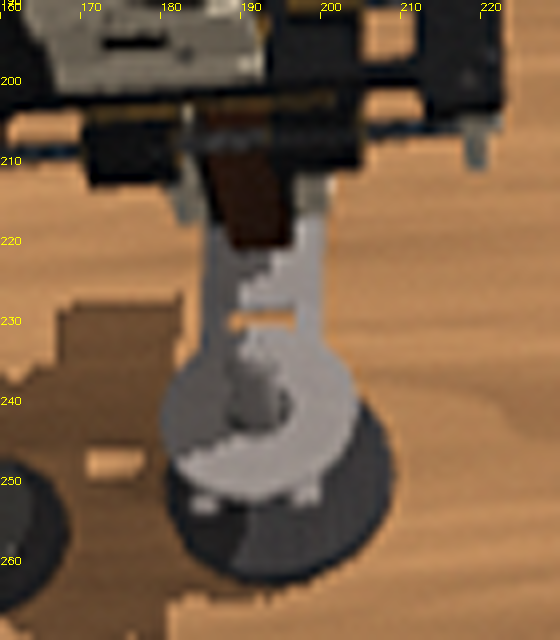

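Emit:
carry_out([
  [0, 0, -0.001, 0, 0, 0],
  [0, 0, 0, 0, 0, 0],
  [0, 0, 0, 0, 0, 0],
])

```text
time_s: 15.65
tcp_pos: [0.5522, -0.1904, 0.0731]
eef_rot: [-180.0, 0.0, -180.0]
contact_force: [0.1, 0.4, -3.1]
gripper_width: 0.0239
```

Emit:
carry_out([
  [0, 0, -0.001, 0, 0, 0],
  [0, 0, 0, 0, 0, 0],
  [0, 0, 0, 0, 0, 0],
])

```text
time_s: 15.9
tcp_pos: [0.5523, -0.1905, 0.0721]
eef_rot: [-180.0, 0.0, -180.0]
contact_force: [0.0, -0.9, -3.6]
gripper_width: 0.0239
```

Emit:
carry_out([
  [0, 0, -0.001, 0, 0, 0],
  [0, 0, 0, 0, 0, 0],
  [0, 0, 0, 0, 0, 0],
])

```text
time_s: 16.15
tcp_pos: [0.5524, -0.1905, 0.0714]
eef_rot: [-180.0, 0.0, -180.0]
contact_force: [-0.9, 0.3, -1.4]
gripper_width: 0.0237
```

Emit:
carry_out([
  [0, 0, -0.001, 0, 0, 0],
  [0, 0, 0, 0, 0, 0],
  [0, 0, 0, 0, 0, 0],
])

```text
time_s: 16.4
tcp_pos: [0.5523, -0.1905, 0.0708]
eef_rot: [-180.0, 0.1, -180.0]
contact_force: [-1.0, 0.2, -0.9]
gripper_width: 0.0239
```

Emit:
carry_out([
  [0, 0, -0.001, 0, 0, 0],
  [0, 0, 0, 0, 0, 0],
  [0, 0, 0, 0, 0, 0],
])

```text
time_s: 16.65
tcp_pos: [0.5523, -0.1905, 0.0701]
eef_rot: [-180.0, 0.1, -180.0]
contact_force: [-1.2, 1.7, 0.3]
gripper_width: 0.0239
```

Emit:
carry_out([
  [0, 0, -0.001, 0, 0, 0],
  [0, 0, 0, 0, 0, 0],
  [0, 0, 0, 0, 0, 0],
])

```text
time_s: 16.9
tcp_pos: [0.5523, -0.1905, 0.0694]
eef_rot: [-180.0, 0.1, -180.0]
contact_force: [-2.3, -0.0, 1.7]
gripper_width: 0.0239
```

```bash
python3 - <<'E'
from h import *
delta([.552,-.190,.0700],180)
im=r.capture("scene")[:,:,::-1].copy(); cv2.imwrite("pics/s15f.png",im);crop(im,(160,190,230,270),8,"pics/s15.png")
delta()
E
```

```text
t 16.9 pos [ 0.5523 -0.1905  0.0694] rpy [-179.9518    0.0912 -179.96  ] F [-2.2793 -0.0146  1.6821] M [0.3573 0.6593 0.0726] w 0.02389360604810354
dx [-0.0003  0.0005  0.0006]
rotvec [ 0.0008  0.0016 -0.0007]
t 16.95 pos [ 0.5523 -0.1906  0.0694] rpy [-179.9506    0.0919 -179.9606] F [-2.3617  1.3662  1.5534] M [0.3238 0.6955 0.0751] w 0.023768969188787185
```

View pics/s15.png

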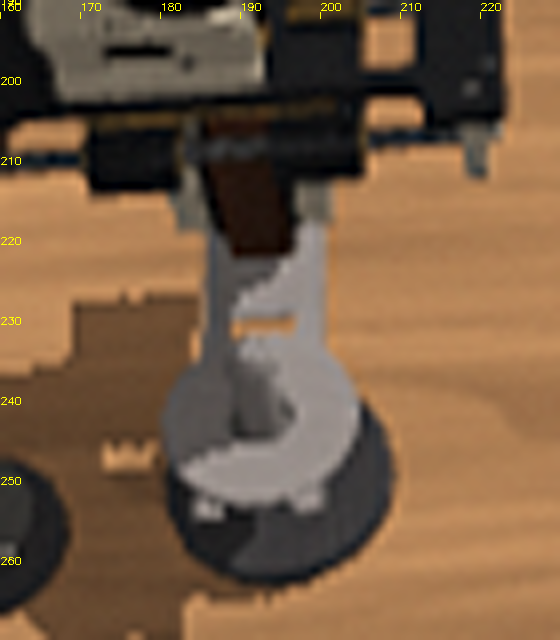

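Emit:
carry_out([
  [-0.002, 0.001, 0, 0, 0, 0],
  [-0.004, 0, 0, 0, 0, 0],
  [-0.004, 0, 0, 0, 0, 0],
])

```text
time_s: 17.2
tcp_pos: [0.5462, -0.1899, 0.0705]
eef_rot: [-179.9, 0.5, -179.9]
contact_force: [2.9, 0.1, -1.6]
gripper_width: 0.0238
```

```bash
python3 - <<'E'
from h import *
delta([.552,-.1895,.0694],180)
E
```

```text
t 17.2 pos [ 0.5462 -0.1899  0.0705] rpy [-179.8834    0.5228 -179.9114] F [ 2.8972  0.1366 -1.6147] M [-0.031  -0.9718 -0.0381] w 0.023818900593673326
dx [ 0.0058  0.0004 -0.0011]
rotvec [ 0.002   0.0091 -0.0015]
```

Emit:
carry_out([
  [0, 0, -0.001, 0.001, 0.009, -0.001],
  [0, 0, 0, 0, 0, 0],
])

```text
time_s: 17.37
tcp_pos: [0.5457, -0.1898, 0.0699]
eef_rot: [-180.0, 0.0, -180.0]
contact_force: [0.8, 0.6, 0.7]
gripper_width: 0.0236
```

```bash
python3 - <<'E'
from h import *
delta([.552,-.1895,.0694],180)
E
```

```text
t 17.37 pos [ 0.5457 -0.1898  0.0699] rpy [-179.9504    0.0242 -179.9714] F [0.7566 0.5657 0.6821] M [-0.0218 -0.5431 -0.0289] w 0.02361941376230545
dx [ 0.0063  0.0003 -0.0005]
rotvec [ 0.0009  0.0004 -0.0005]
```

Pad force is about 3.9 N. I continue the withdrawal with a small compensation per row.

Emit:
carry_out([
  [-0.003, 0, -0.0005, 0, 0.002, 0],
  [-0.004, 0, -0.0005, 0, 0.003, 0],
  [-0.004, 0, -0.0005, 0, 0.003, 0],
])

```text
time_s: 17.62
tcp_pos: [0.538, -0.1899, 0.0696]
eef_rot: [-179.9, -0.1, -179.9]
contact_force: [3.3, 0.6, 1.5]
gripper_width: 0.0244
```

```bash
python3 - <<'E'
from h import *
delta([.552,-.1895,.0696],180)
im=r.capture("scene")[:,:,::-1].copy(); cv2.imwrite("pics/s16f.png",im);crop(im,(160,190,230,270),8,"pics/s16.png")
E
```

```text
t 17.62 pos [ 0.538  -0.1899  0.0696] rpy [-179.91     -0.0705 -179.9102] F [3.274  0.6405 1.4812] M [ 0.0521 -1.7714 -0.0305] w 0.02438510482572347
dx [ 0.014   0.0004 -0.    ]
rotvec [ 0.0016 -0.0012 -0.0016]
```

View pics/s16.png

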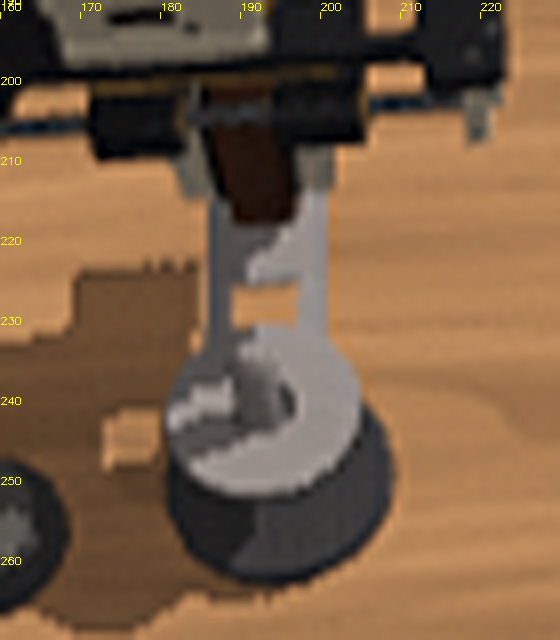

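Emit:
carry_out([
  [-0.004, 0, -0.0002, 0, 0.001, 0],
  [-0.004, 0, -0.0003, 0, 0.002, 0],
  [-0.004, 0, -0.0003, 0.001, 0.002, -0.001],
  [-0.003, 0, -0.0003, 0, 0.002, 0],
])

```text
time_s: 18.0
tcp_pos: [0.5237, -0.1899, 0.0696]
eef_rot: [-180.0, -0.2, -179.9]
contact_force: [4.4, 0.1, 2.6]
gripper_width: 0.0239
```

```bash
python3 - <<'E'
from h import *
delta([.552,-.1895,.0696],180)
E
```

```text
t 18.0 pos [ 0.5237 -0.1899  0.0696] rpy [-179.9524   -0.2432 -179.9373] F [4.4355 0.1338 2.5844] M [-0.005  -2.0453 -0.0021] w 0.023852391806439967
dx [0.0283 0.0004 0.    ]
rotvec [ 0.0008 -0.0042 -0.0011]
```

Emit:
carry_out([
  [-0.004, 0, 0.0003, 0, -0.003, 0],
  [-0.004, 0, 0, 0, 0.001, 0],
  [-0.004, 0, -0.0002, 0, 0.001, 0],
  [-0.003, 0, -0.0002, 0, 0.001, 0],
])

```text
time_s: 18.33
tcp_pos: [0.5074, -0.1899, 0.0696]
eef_rot: [-180.0, -0.2, -179.9]
contact_force: [4.0, 0.8, 0.9]
gripper_width: 0.024
```

```bash
python3 - <<'E'
from h import *
delta([.552,-.1895,.0696],180)
im=r.capture("scene")[:,:,::-1].copy(); cv2.imwrite("pics/s17f.png",im);crop(im,(160,190,230,270),8,"pics/s17.png")
E
```

```text
t 18.33 pos [ 0.5074 -0.1899  0.0696] rpy [-179.9505   -0.2275 -179.9352] F [3.9655 0.7782 0.9289] M [ 0.0307 -1.963   0.0118] w 0.023979427209831233
dx [0.0446 0.0004 0.    ]
rotvec [ 0.0009 -0.004  -0.0011]
```

View pics/s17.png

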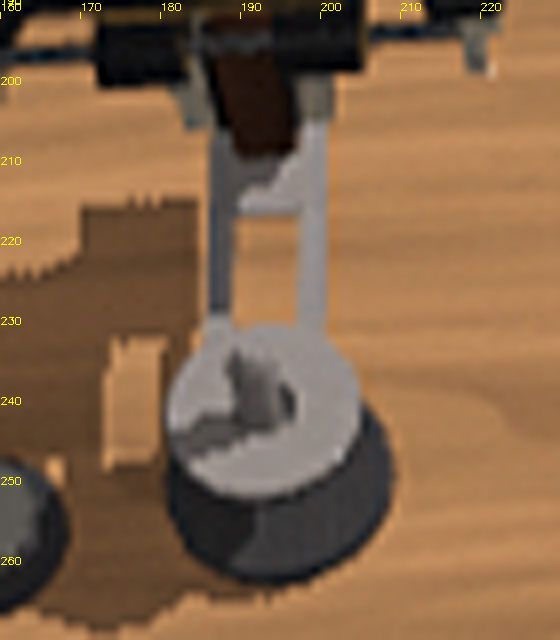

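Emit:
carry_out([
  [-0.004, 0, -0.0001, 0, -0.002, 0],
  [-0.004, 0, -0.0002, 0, 0.001, 0],
  [-0.004, 0, -0.0002, 0, 0.001, 0],
  [-0.003, 0, -0.0002, 0, 0.001, 0],
])

```text
time_s: 18.72
tcp_pos: [0.4918, -0.19, 0.0692]
eef_rot: [-179.9, -0.2, -179.9]
contact_force: [3.5, -0.3, 2.1]
gripper_width: 0.0238
```

```bash
python3 - <<'E'
from h import *
delta([.552,-.1895,.0696],180)
im=r.capture("scene")[:,:,::-1].copy(); cv2.imwrite("pics/s18f.png",im);crop(im,(160,180,230,270),8,"pics/s18.png")
E
```

```text
t 18.72 pos [ 0.4918 -0.19    0.0692] rpy [-179.9371   -0.2386 -179.9224] F [ 3.5364 -0.2603  2.1412] M [ 0.0032 -2.0212 -0.0148] w 0.02380792622562401
dx [0.0602 0.0005 0.0004]
rotvec [ 0.0011 -0.0042 -0.0014]
```

View pics/s18.png

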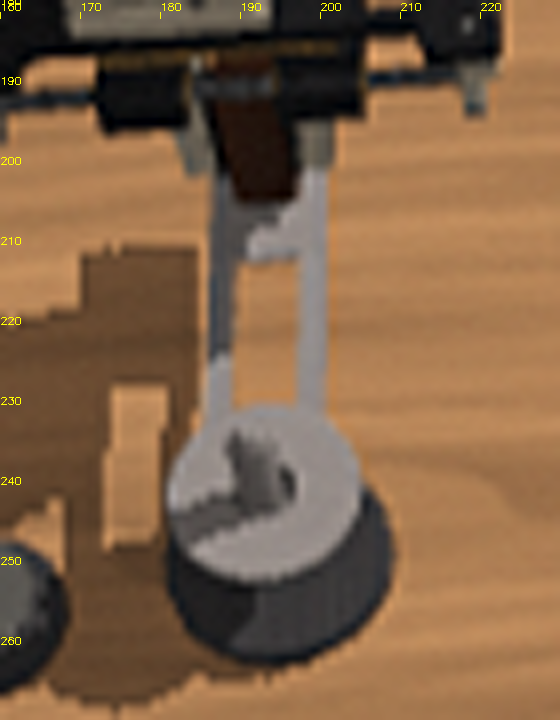

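Emit:
carry_out([
  [-0.003, 0, 0.0004, 0, -0.003, 0],
  [-0.003, 0, 0.0001, 0, 0, 0],
  [-0.003, 0, 0, 0, 0, 0],
  [-0.003, 0, 0, 0, 0, 0],
])

```text
time_s: 19.1
tcp_pos: [0.4721, -0.1897, 0.0668]
eef_rot: [180.0, -0.8, 180.0]
contact_force: [0.2, 0.1, -3.1]
gripper_width: 0.0237
```

```bash
python3 - <<'E'
from h import *
delta([.552,-.1895,.0696],180)
E
```

```text
t 19.1 pos [ 0.4721 -0.1897  0.0668] rpy [179.9782  -0.7893 179.9646] F [ 0.1823  0.1151 -3.0523] M [-0.0568  0.0137 -0.0378] w 0.023714483476737068
dx [0.0799 0.0002 0.0028]
rotvec [-0.0004 -0.0138  0.0006]
```

Emit:
carry_out([
  [-0.006, 0, 0.002, 0, -0.013, 0],
  [-0.006, 0, 0.002, 0, 0, 0],
  [-0.008, 0, 0, 0, 0, 0],
  [-0.005, 0, 0, 0, 0, 0],
  [0, 0, 0, 0, 0, 0],
])

```text
time_s: 19.52
tcp_pos: [0.4385, -0.1894, 0.0689]
eef_rot: [179.9, -0.5, 179.9]
contact_force: [0.3, 0.2, -2.4]
gripper_width: 0.0237
```

```bash
python3 - <<'E'
from h import *
delta([.46,.02,.1],180)
im=r.capture("scene")[:,:,::-1].copy(); cv2.imwrite("pics/s19f.png",im);crop(im,(150,170,230,270),7,"pics/s19.png")
E
```

```text
t 19.52 pos [ 0.4385 -0.1894  0.0689] rpy [179.9125  -0.5033 179.8677] F [ 0.2915  0.1807 -2.4136] M [-0.0505  0.0066  0.017 ] w 0.023740417903362378
dx [0.0215 0.2094 0.0311]
rotvec [-0.0015 -0.0088  0.0023]
```

View pics/s19.png

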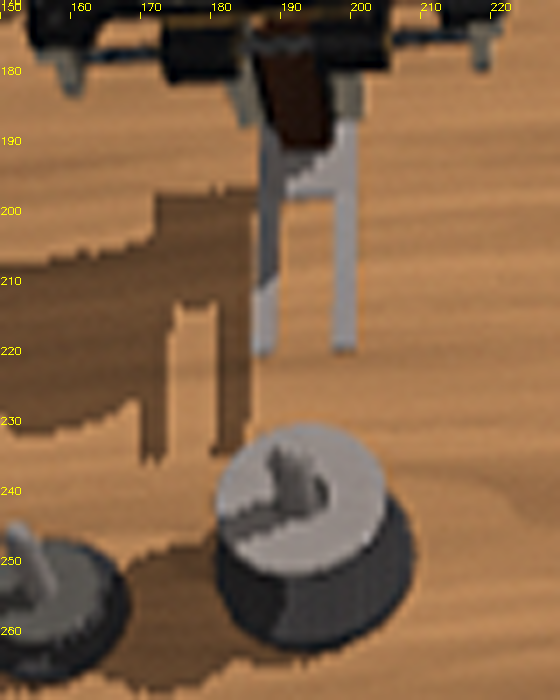

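Emit:
carry_out([
  [-0.004, 0.006, 0.006, -0.001, -0.009, 0.002],
  [0, 0.014, 0.006, 0, 0, 0],
  [0.002, 0.02, 0.004, 0, 0, 0],
  [0.004, 0.022, 0, 0, 0, 0],
  [0.006, 0.022, 0, 0, 0, 0],
  [0.008, 0.022, 0, 0, 0, 0],
  [0.008, 0.02, 0, 0, 0, 0],
  [0.008, 0.016, 0, 0, 0, 0],
  [0.007, 0.01, 0, 0, 0, 0],
  [0.004, 0.005, 0, 0, 0, 0],
  [0, 0, 0, 0, 0, 0],
  [0, 0, 0, 0, 0, 0],
])

```text
time_s: 20.57
tcp_pos: [0.4843, -0.0231, 0.0901]
eef_rot: [179.9, 0.6, 180.0]
contact_force: [0.2, -0.4, -2.1]
gripper_width: 0.024
```

```bash
python3 - <<'E'
from h import *
delta([.485,-.02,.0216],180)
im=r.capture("scene")[:,:,::-1].copy(); cv2.imwrite("pics/s20.png",im)
E
```

```text
t 20.57 pos [ 0.4843 -0.0231  0.0901] rpy [179.8771   0.5663 179.9729] F [ 0.1566 -0.448  -2.0937] M [-0.0402  0.1178  0.0043] w 0.024002177255471276
dx [ 0.0007  0.0031 -0.0685]
rotvec [-0.0021  0.0099  0.0005]
```

View pics/s20.png

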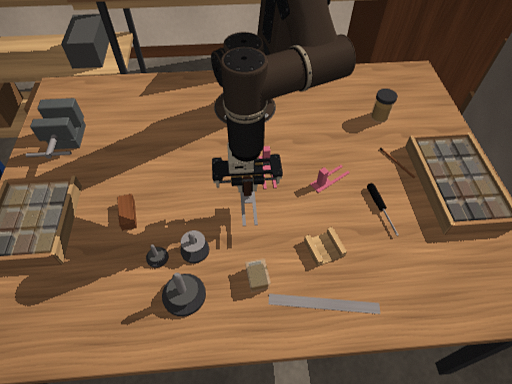

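Emit:
carry_out([
  [0, 0.002, -0.006, -0.002, 0.01, 0],
  [0, 0, -0.01, 0, 0, 0],
  [0, 0, -0.012, 0, 0, 0],
  [0, 0, -0.012, 0, 0, 0],
  [0, 0, -0.009, 0, 0, 0],
  [0, 0, -0.005, 0, 0, 0],
  [0, 0, 0, 0, 0, 0],
  [0, 0, 0, 0, 0, 0],
])

```text
time_s: 21.28
tcp_pos: [0.4816, -0.0262, 0.0319]
eef_rot: [-179.9, -0.3, 179.5]
contact_force: [0.3, -0.2, -2.4]
gripper_width: 0.024
```

```bash
python3 - <<'E'
from h import *
delta([.485,-.02,.0216],180)
E
```

```text
t 21.28 pos [ 0.4816 -0.0262  0.0319] rpy [-179.9326   -0.2841  179.5311] F [ 0.341  -0.1645 -2.4111] M [-0.0853 -0.0304 -0.0494] w 0.02397551262789041
dx [ 0.0034  0.0062 -0.0103]
rotvec [ 0.0012 -0.005   0.0082]
```

Emit:
carry_out([
  [0, 0, -0.003, 0.001, -0.005, 0],
  [0, 0, -0.003, 0, 0, 0],
  [0, 0, -0.002, 0, 0, 0],
  [0, 0, -0.001, 0, 0, 0],
  [0, 0, 0, 0, 0, 0],
])

```text
time_s: 21.7
tcp_pos: [0.4827, -0.026, 0.0236]
eef_rot: [180.0, 0.2, 179.5]
contact_force: [0.2, 0.4, -2.3]
gripper_width: 0.024
```

```bash
python3 - <<'E'
from h import *
delta([.485,-.02,.0216],180)
E
```

```text
t 21.7 pos [ 0.4827 -0.026   0.0236] rpy [179.957    0.1822 179.5289] F [ 0.2017  0.4348 -2.2994] M [-0.0052  0.0917  0.0496] w 0.024043313915930224
dx [ 0.0023  0.006  -0.002 ]
rotvec [-0.0007  0.0032  0.0082]
```

Emit:
carry_out([
  [0, 0, -0.001, 0, 0.003, 0],
  [0, 0, -0.001, 0, 0, 0],
  [0, 0, -0.0005, 0, 0, 0],
  [0, 0, 0, 0, 0, 0],
])

```text
time_s: 22.03
tcp_pos: [0.4832, -0.0258, 0.0217]
eef_rot: [179.9, 0.0, 179.6]
contact_force: [0.5, -0.3, -1.3]
gripper_width: 0.0233
```

Emit:
carry_out([
  [0, 0, -0.0005, 0, 0, 0],
  [0, 0, -0.0005, 0, 0, 0],
  [0, 0, 0, 0, 0, 0],
])

```text
time_s: 22.28
tcp_pos: [0.4834, -0.0257, 0.0218]
eef_rot: [180.0, 0.1, 179.6]
contact_force: [-0.5, -0.1, -1.6]
gripper_width: 0.0239
```

Emit:
carry_out([
  [0, 0, 0, 0, 0, 0],
  [0, 0, 0, 0, 0, 0],
  [0, 0, 0, 0, 0, 0],
  [0, 0, 0, 0, 0, 0],
  [0, 0, 0, 0, 0, 0],
  [0, 0, 0, 0, 0, 0],
  [0, 0, 0, 0, 0, 0],
  [0, 0, 0, 0, 0, 0],
  [0, 0, 0, 0, 0, 0],
  [0, 0, 0, 0, 0, 0],
], fingers=-1)

```text
time_s: 23.12
tcp_pos: [0.485, -0.0253, 0.0224]
eef_rot: [179.9, 0.3, 179.6]
contact_force: [-0.3, -0.3, -0.2]
gripper_width: 0.084
```

```bash
python3 - <<'E'
from h import *
delta([.485,-.02,.0216],180)
E
```

```text
t 23.12 pos [ 0.485  -0.0253  0.0224] rpy [179.9185   0.251  179.6355] F [-0.3206 -0.3372 -0.2389] M [ 0.0139 -0.0443 -0.0005] w 0.08398493910807785
dx [-0.      0.0053 -0.0008]
rotvec [-0.0014  0.0044  0.0064]
```

Released. Now straight up, then back for a clear view.

Emit:
carry_out([
  [0, 0, 0.01, 0, 0, 0],
  [0, 0, 0.015, 0, 0, 0],
  [0, 0, 0.018, 0, 0, 0],
  [0, 0, 0.02, 0, 0, 0],
  [0, 0, 0.02, 0, 0, 0],
  [0, 0, 0.02, 0, 0, 0],
  [0, 0, 0.02, 0, 0, 0],
  [0, 0, 0.02, 0, 0, 0],
  [0, 0, 0.015, 0, 0, 0],
  [0, 0, 0.01, 0, 0, 0],
  [0, 0, 0, 0, 0, 0],
])

```text
time_s: 24.03
tcp_pos: [0.4817, -0.0265, 0.1974]
eef_rot: [-180.0, 0.0, 179.6]
contact_force: [0.4, 0.1, 0.2]
gripper_width: 0.0879
```

Emit:
carry_out([
  [0, 0.02, 0, 0, 0, 0],
  [0, 0.03, 0, 0, 0, 0],
  [0, 0.035, 0, 0, 0, 0],
  [0, 0.035, 0, 0, 0, 0],
  [0, 0.035, 0, 0, 0, 0],
  [0, 0.03, 0, 0, 0, 0],
  [0, 0.03, 0, 0, 0, 0],
  [0, 0.02, 0, 0, 0, 0],
  [0, 0.01, 0, 0, 0, 0],
  [0, 0, 0, 0, 0, 0],
  [0, 0, 0, 0, 0, 0],
])

```text
time_s: 24.95
tcp_pos: [0.4768, 0.228, 0.1909]
eef_rot: [-179.9, -0.2, 179.4]
contact_force: [-0.3, -0.0, 0.0]
gripper_width: 0.0877
```

```bash
python3 - <<'E'
from h import *
delta()
for n in("scene","top"):
    im=r.capture(n)[:,:,::-1].copy(); cv2.imwrite(f"pics/{n}_end.png",im)
crop(cv2.imread("pics/scene_end.png"),(140,175,300,275),5,"pics/s_end.png")
crop(cv2.imread("pics/top_end.png"),(245,135,400,240),5,"pics/t_end.png")
E
```

```text
t 24.95 pos [0.4768 0.228  0.1909] rpy [-179.8532   -0.2455  179.368 ] F [-0.3339 -0.0128  0.0371] M [-0.0543 -0.0111 -0.0149] w 0.08769486481363153
```

View pics/s_end.png

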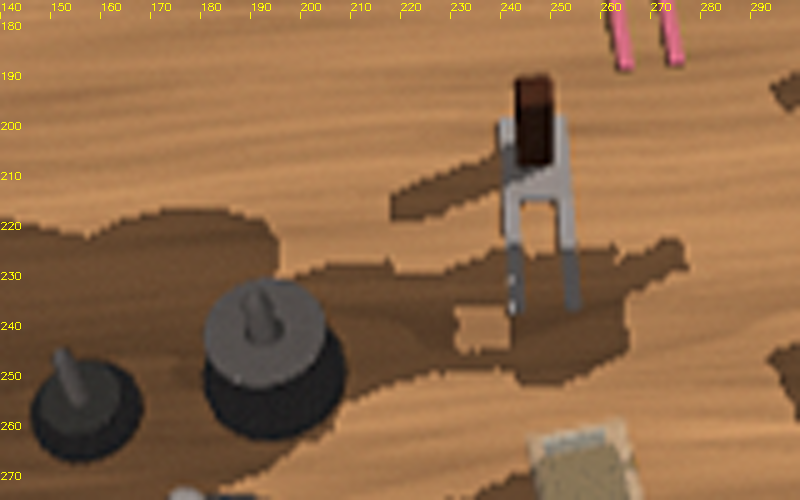

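View pics/t_end.png

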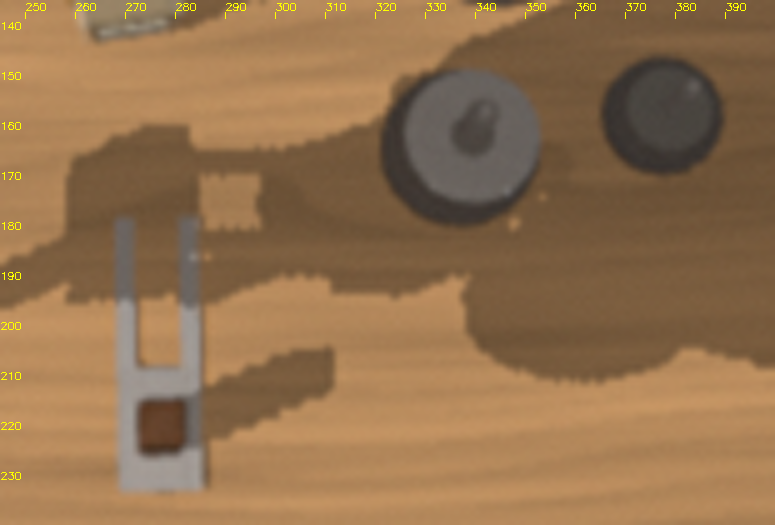

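View pics/scene_end.png

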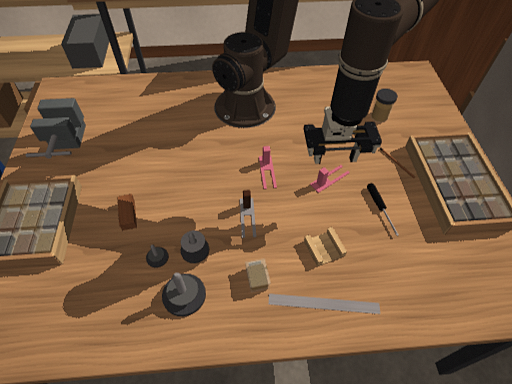

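The pictures show the washer lying around the post on the pad, at scene (191,241) and top (339,162). The fork lies flat at scene (247,215) and the other things have not moved. I hand in the job.

```bash
python3 - <<'E'
from h import *
c,g=tri((191.0,240.9),(338.6,161.9)); print("washer top centre",c,g)
print(r.close_job())
E
```

```text
washer top centre [ 0.62661904 -0.1910519   0.05087127] 0.002776624044599909
the job is handed in; nothing more can be done
None
```

The washer is flat on the pad of the middle-sized post, the fork lies flat on the bench clear of post and rack, and the job is handed in at about 25 s of the 72 s.

**How it went**
- I gripped the grey fork by its wooden grip, slid it under the washer in the rack, lifted the washer level and carried it to the post.
- I lowered it over the post until the fork rested on the pad. Contact came with the fork's underside about 50 mm above the bench.
- I drew the fork straight out while the post held the washer back, then laid the fork down and moved the arm away.

**Checks**
- **Pad force:** it was about 4 to 6 N for nearly all of the draw. It dipped briefly to about 1.6 N just after the start, when the tips rose about half a degree; I corrected that. These figures come from noisy wrist readings, so allow about ±1 N.
- **Fork slope:** the tines were level within about 0.25° apart from that dip. They dropped to 0.8° nose-down as they left the pad.
- **Final pictures:** both cameras show the washer centred on the post and lying on the pad. The fork is flat and clear, and nothing else looks moved.

**One disagreement:** the last two-camera fix put the washer's top at z ≈ 51 mm, with a 2.8 mm miss between the two rays. I expected 54 mm from the contact height, and I put the difference down to the coarse pixels.

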